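# Change the jar on the balance for the one behind the bottles

### The arm

A 7-joint arm with a two-finger parallel gripper is mounted at the origin on the work surface. World frame = base frame: x ahead of the robot, y to its left, z up, the work surface at z = 0. Lengths are in m, angles in rad, forces in N, time in s.
With the tool pointing down it reaches from about 0.4 to 0.85 m from the base axis. Payload 10.4 kg.
Tool frame: the origin (TCP) lies at the very end of the fingers, on their centre line; the grasp point (between the pads) lies 19 mm behind it (r.pinch_z is the distance from the TCP to the grasp point, in m); z points along the fingers, y is the line along which they close (so a half turn about z gives the same grasp; the last joint's range is limited). The gripper opens to 87 mm and grips with 3 to 60 N. Pads are 19 mm wide; open, the fingers measure 117 mm over their backs; the gripper's body (75 mm by 190 mm) begins 51 mm behind the grasp point.
Start: joints at [-1.151, 0.332, -0.065, 1.46, 0.022, 1.35, -0.088], TCP at [0.268, 0.565, 0.223] pointing down, gripper open.
Joint ranges: [-2.6, 2.6], [-0.5, 2.12], [-1.47, 1.34], [0.16, 2.42], [-1.27, 4.41], [0.06, 2.06], [-2.6, 2.6]. Speed limits (rad/s): [2.22, 2.22, 2.79, 2.79, 3.14, 3.14, 3.14].

### API

Orientations are given as a unit quaternion [x, y, z, w].
In Python, from bench import r, camera gives the robot as it stands. The module is installed in compiled form; this text tells all that it offers.
- The arm moves only by the shell command python3 -m pendant 'ROWS' [FORCE]. ROWS is JSON, a list of rows, each an object with "dp": the shift along the tool's x, y, z as a fraction of full scale, a list of three; "rotation": the turn, a rotation vector about the tool's x, y, z as a fraction of full scale, a list of three; "jaw": the opening, from 0 (shut) to 1 (fully open). A call has 1 to 8 rows; each row is the pose to reach, as a shift and turn from the pose commanded when the call began, along the tool's axes at that moment, turning the shorter way round; what a row does not reach only later rows make up. Full scale, the value 1, is 0.15 m for a shift and 2 pi rad for a turn. A row lasts 1/8 s, in which the tool goes at most 62.5 mm and 10.7 degrees, less where a joint would pass 70% of its speed; a pose out of reach is approached as far as the arm can. A call with a number of a shift or a turn outside -1 to 1 is refused whole. A call with a gripper value outside its range is refused whole. The fingers move at their own pace and stop on an object; FORCE is the grip in N (left out, the last holds). Time passes only in rows, so rows that repeat a pose let the fingers close. It gives the time, the measured TCP pose, the force, the opening and the grip force at its end, in the units of the state.
- r.read_state(): the state, without advancing time (a new reading comes with each control period).
- camera(name): name is "scene" or "top"; returns a dict with "image" (480x640x3 uint8, red, green, blue), "z_map" (480x640 float32, m along the optical axis (not along the pixel's ray), 0 where there is no reading), "mtx" (3x3 intrinsics, pixels), "T" (4x4, takes a point from camera to world coordinates). Camera axes: x right, y down, z forward; pixel columns grow to the right and rows downward; lengths in m; the calibration is good to about 2 mm. A picture is of the moment at which its call begins.
- r.close_job(): hands the job in; it is judged then, once.
The state is a dict: "time": time; "joint_positions": joint angles; "joint_vel": joint speeds; "joint_torque": joint torques, N m; "ee_pos": TCP position; "eef_rot": TCP orientation; "ft_force": force on the tool from outside, world axes, zero at the start; "torque": the same for the moment, N m; "width": finger opening in m; "grip_force": force on a finger pad.
Only numpy, scipy, OpenCV 4.12 (cv2) and the standard library are available. Lean on these libraries where they do the work, as an engineer would, in place of code of your own. Each camera call takes 0.05 s, during which the arm holds its last target. There are 200 camera calls.

### The job

Put the next sample on the balance: the squat jar in the rear well of the bottle rack, behind the two bottles, changes places with the slim jar now on the balance pan. First lift both bottles out of the rack and stand them in the steel tray; then set the squat jar gently on the middle of the pan and the slim jar in the rear well (one of them has to wait in the tray or on the bench meanwhile). Last, with both jars in their new places, return each bottle to the very well it came from; keep everything upright and leave the beaker, the wipes box and the spatula alone.

Things in the scene. Friction and masses are not known exactly. Their poses are not given: they have to be found in the camera images.
- amber_bottle: Loose upright round amber glass bottle with narrow neck and small black screw cap: body 56 mm diameter up to 95 mm, rounded shoulder 95 to 114 mm, cap 33 mm diameter from 116 mm to the top at 138 mm. 0.2 to 0.37 kg. Origin: centre of its underside, z up the axis. It starts in one of the two front wells of the rack (either one). Grip it by the cap from above.
- white_bottle: Loose upright round white plastic wide-mouth bottle: body 56 mm diameter up to 88 mm, shoulder to 99 mm, wide white cap 47 mm diameter from 99 mm to the top at 124 mm. 0.15 to 0.29 kg. Origin: centre of its underside, z up the axis. It starts in the other front well. Grip it by the cap from above.
- squat_jar: Loose squat jar, 60 mm tall: white body 50 mm diameter, black lid 54 mm diameter from 42 mm to the top. 0.11 to 0.21 kg. Origin: centre of its underside, z up the axis. It starts in the rear well of the rack, behind and between the two bottles.
- slim_jar: Loose slim clear glass jar, 82 mm tall: body 38 mm diameter to 64 mm, aluminium cap 37 mm diameter from 66 mm to the top. 0.08 to 0.16 kg. Origin: centre of its underside, z up the axis. It starts standing near the middle of the balance pan.
- rack: Fixed grey plastic bottle rack, a block 166 (x) x 170 (y) x 32 mm high with three round wells 72 mm in diameter, open at the top and 24 mm deep (their floors 8 mm above the bench). Origin: centre of the underside; -x side faces roughly the robot. Well centres in its frame: front wells (-33, +39) and (-33, -39) mm, rear well (+35, 0) mm.
- pan: Round steel weighing pan, 120 mm diameter, fixed on top of a white laboratory balance (260 x 190 mm). Origin: centre of the pan's upper face, 70 mm above the bench; z up; its -x points to the balance's display, roughly towards the robot. The pan does not sink. The balance's housing is lower and reaches 170 mm before the pan's centre (-x), 90 mm behind it, 95 mm to either side.
- tray: Fixed empty rectangular steel tray for setting things aside, 200 (x) x 280 (y) mm outside, rim 18 mm high, walls and floor 3 mm thick. Origin: centre of its underside (inner floor 3 mm above), long side along its y.
- beaker: Bystander: glass beaker, 68 mm across, 85 mm tall, standing on the bench beyond the work. Origin: centre of its underside.
- wipes_box: Bystander: white wipes box with a blue band, 75 x 100 x 60 mm, on the bench beyond the work. Origin: centre of its underside.
- spatula: Bystander: thin double-ended steel laboratory spatula, 172 mm long, 13 mm wide, 6 mm high, lying on the bench near the robot. Origin: on the bench under the middle of its rod; length along its x.
Things that resemble listed ones, but are neither listed nor needed, are in the scene too. Of the things that look like the amber_bottle, the smaller one is meant.

How it is judged:
By the outcome, as a careful person would: the job done as asked, in the order asked, and still so for the second after the job is handed in, with the robot touching nothing.
It also fails if it takes over 136 s, if anything falls off the work surface, if the arm or the gripper's body presses on something with over 40 N, if the wrist force passes 120 N, or if a joint passes its speed limit or range.

## Working session

There is one attempt and no reset: what is moved stays moved. The work goes in short steps, Python scripts to look and compute and a shell command to move; the robot and the scene stay as the last step left them, time stands still between calls to the robot, and variables do not carry over. Pictures are saved under pics/ and viewed, at most 14 in all, crops included, and the job is handed in when it is done.

```bash
mkdir -p pics; python3 - <<'E'
from bench import r,camera
import cv2,numpy as np
for n in("top","scene"):
    c=camera(n); cv2.imwrite(f"pics/{n}0.png",c["image"][:,:,::-1]); np.savez(f"{n}0.npz",**c)
    print(n,c["mtx"].tolist(),c["T"].round(4).tolist())
s=r.read_state(); print({k:np.round(v,4).tolist() for k,v in s.items()}, r.pinch_z)
E
```

```text
top [[466.93020231240985, 0.0, 316.86597709244006], [0.0, 466.93020231240985, 246.870467552911], [0.0, 0.0, 1.0]] [[-0.014, -0.9928, 0.1191, 0.4358], [-0.9998, 0.0152, 0.0095, -0.0169], [-0.0112, -0.1189, -0.9928, 0.9285], [0.0, 0.0, 0.0, 1.0]]
scene [[452.28620925164194, 0.0, 322.87767164418096], [0.0, 452.28620925164194, 241.02977071478279], [0.0, 0.0, 1.0]] [[-0.8801, 0.335, -0.3364, 0.8946], [0.4746, 0.6017, -0.6425, 0.655], [-0.0128, -0.7251, -0.6885, 0.7864], [0.0, 0.0, 0.0, 1.0]]
{'time': 0.1, 'joint_positions': [-1.1506, 0.3328, -0.0647, 1.4608, 0.0216, 1.3499, -0.0885], 'joint_vel': [0.0004, -0.0013, -0.0008, -0.0024, 0.0007, 0.0001, -0.0004], 'joint_torque': [0.0014, -62.4551, 0.0246, -39.0718, -0.0614, 0.0367, 0.0001], 'ee_pos': [0.2677, 0.5644, 0.2219], 'eef_rot': [0.2196, 0.9756, -0.0006, -0.0001], 'ft_force': [0.1634, 0.1478, 0.3148], 'torque': [0.023, -0.0237, -0.0333], 'grip_force': 0.0, 'width': 0.087} 0.0187
```

View pics/top0.png

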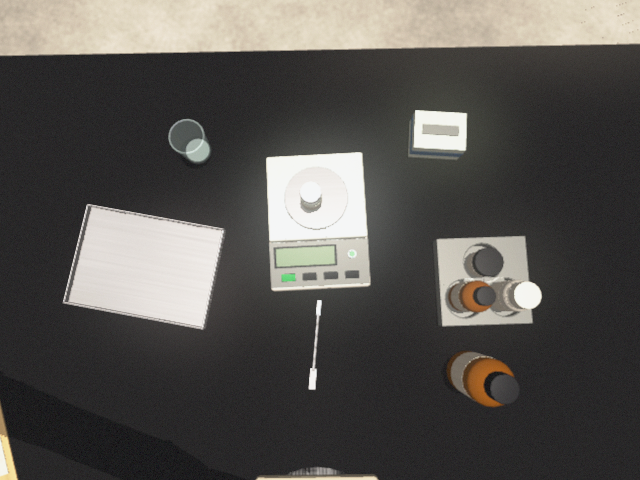

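View pics/scene0.png

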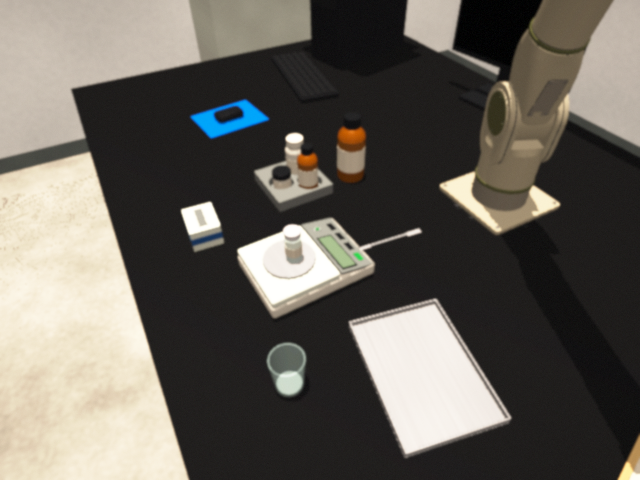

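Candidates for the amber bottle are the small one in the rack (top px 484,295; scene 308,160) and the large one on the bench (top 503,388; scene 351,150). I choose the small one in the rack. Black discs: squat jar lid (488,262), amber cap (485,295), big bottle's cap (503,388). White tops: white bottle (527,295), slim jar on the pan (311,190), wipes box (440,130).

```bash
cat > h.py <<'E'
import numpy as np,cv2
from bench import r,camera
def cloud(c):
    v,u=np.mgrid[:480,:640]; K=c["mtx"]; z=c["z_map"]
    p=np.stack([(u-K[0,2])/K[0,0]*z,(v-K[1,2])/K[1,1]*z,z],-1)
    P=p@c["T"][:3,:3].T+c["T"][:3,3]; P[z==0]=np.nan; return P
def ray(c,u,v,h):
    d=c["T"][:3,:3]@np.linalg.inv(c["mtx"])@[u,v,1]; o=c["T"][:3,3]
    return o+d*(h-o[2])/d[2]
def pts(P,x0,x1,y0,y1,z0,z1):
    m=(P[...,0]>x0)&(P[...,0]<x1)&(P[...,1]>y0)&(P[...,1]<y1)&(P[...,2]>z0)&(P[...,2]<z1)
    return P[m]
def circ(q):
    (x,y),R=cv2.minEnclosingCircle((q[:,:2]*1000).astype(np.float32)); return np.round([x,y,2*R,len(q),np.median(q[:,2])*1000],1)
E
python3 - <<'E'
from h import *
for n in("top","scene"):
    c=dict(np.load(f"{n}0.npz")); P=cloud(c); print(n)
    if n=="top":
        for nm,u,v,h in(("amber",485,295,.146),("white",527,295,.132),("squat",488,262,.068),("slim",311,190,.152),("big",503,388,.2),("pan",316,197,.07),("beaker",187,136,.085),("wipes",440,130,.06)):
            print(nm,ray(c,u,v,h).round(3),P[v,u].round(3))
        I=c["image"][215:335,420:550,::-1]; cv2.imwrite("pics/crop.png",cv2.resize(I,None,fx=4,fy=4,interpolation=cv2.INTER_CUBIC))
    q=pts(P,.2,.6,-.5,-.2,.025,.04); print("rack",len(q),np.median(q[:,2]),cv2.minAreaRect((q[:,:2]*1000).astype(np.float32)))
    q=pts(P,.1,.6,.15,.6,.003,.03); q=q
    print("tray",len(q),np.median(q[:,2]),cv2.minAreaRect((q[:,:2]*1000).astype(np.float32)))
    for nm,b in(("pan",(.4,.65,-.1,.15,.064,.076)),("slim",(.45,.6,-.05,.08,.140,.165)),("amber",(.25,.5,-.4,-.2,.139,.155)),("white",(.25,.5,-.5,-.2,.12,.138)),("squat",(.35,.5,-.45,-.2,.06,.075))):
        q=pts(P,*b); print(nm,circ(q) if len(q) else None)
E
```

```text
top
amber [ 0.445 -0.288  0.146] [ 0.445 -0.287  0.147]
white [ 0.444 -0.363  0.132] [ 0.444 -0.363  0.132]
squat [ 0.506 -0.323  0.068] [ 0.506 -0.323  0.07 ]
slim [ 0.626 -0.001  0.152] [ 0.626 -0.001  0.153]
big [ 0.304 -0.288  0.2  ] [ 0.303 -0.29   0.194]
pan [ 0.633 -0.008  0.07 ] [ 0.614 -0.009  0.151]
beaker [0.75  0.232 0.085] [0.772 0.249 0.028]
wipes [ 0.763 -0.249  0.06 ] [ 0.762 -0.249  0.061]
rack 4335 0.03246956693734282 ((419.87396240234375, -326.6092529296875), (277.03533935546875, 172.5070037841797), 1.2645593881607056)
tray 15781 0.004255453526541664 ((354.161376953125, 375.09002685546875), (449.84259033203125, 491.7118835449219), 89.9606704711914)
pan [ 604.4   -7.8  186.4 1761.    70.6]
slim None
amber [ 362.7 -287.6  194.7 1077.   147.4]
white [ 367.4 -322.3  220.5  979.   132.1]
squat [ 454.6 -313.7  111.8  373.    68.3]
scene
rack 1268 0.030634292946962183 ((419.52069091796875, -326.6510925292969), (287.3394470214844, 180.0845489501953), 2.064819574356079)
tray 3583 0.00422436503950907 ((373.662841796875, 377.05352783203125), (434.54669189453125, 498.3323669433594), 79.16060638427734)
pan [636.5  -5.4 121.6 670.   68.8]
slim None
amber [ 366.3 -281.9  195.9  304.   145.4]
white [ 372.2 -319.9  217.   411.   129.8]
squat [ 456.8 -316.3  122.3  184.    66.7]
```

View pics/crop.png

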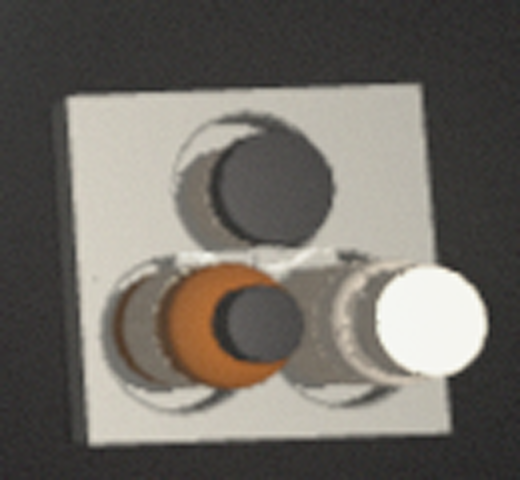

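The crop shows the small amber bottle (cap at crop 260,322), the white one (430,320) and the black squat lid (275,188) in the three wells, so the choice holds. Next I tighten the measurement windows.

```bash
python3 - <<'E'
from h import *
for n in("top","scene"):
    c=dict(np.load(f"{n}0.npz")); P=cloud(c); print(n)
    q=pts(P,.36,.6,-.45,-.21,.027,.037); print("rack",len(q),cv2.minAreaRect((q[:,:2]*1000).astype(np.float32)))
    q=pts(P,.3,.65,.18,.56,.0125,.024); print("trayrim",len(q),cv2.minAreaRect((q[:,:2]*1000).astype(np.float32)))
    for nm,b in(("pan",(.56,.72,-.1,.1,.064,.076)),("slim",(.57,.68,-.06,.06,.145,.160)),("amber",(.41,.48,-.325,-.25,.139,.155)),("white",(.41,.48,-.4,-.33,.12,.138)),("squat",(.46,.55,-.37,-.28,.06,.075)),("big",(.25,.36,-.34,-.24,.18,.22)),("bigbody",(.2,.4,-.4,-.2,.02,.18)),("beaker",(.7,.82,.15,.32,.01,.11)),("spat",(.3,.5,-.06,.06,.004,.03))):
        q=pts(P,*b); print(nm,circ(q) if len(q) else None)
    for v,u in(()):pass
c=dict(np.load("top0.npz"))
# rack/tray corners by ray (top)
for nm,h,L in(("tray",.018,[(89,206),(224,229),(204,328),(65,302)]),("rack",.032,[(437,239),(526,236),(533,323),(442,326)])):
    print(nm,[ray(c,u,v,h)[:2].round(3).tolist() for u,v in L])
E
```

```text
top
rack 4174 ((475.192626953125, -325.3332824707031), (166.20591735839844, 172.63577270507812), 1.1041381359100342)
trayrim 1016 ((514.9110107421875, 333.42633056640625), (282.2652893066406, 200.3683624267578), 78.78985595703125)
pan [ 633.8   -6.6  213.2 2644.    70.5]
slim [624.5   1.1  36.7 365.  152.4]
amber [ 444.  -288.4   34.3  325.   146.4]
white [ 445.4 -362.3   47.7  669.   132.3]
squat [ 492.1 -319.3   86.7  704.    68.4]
big [ 302.9 -291.7   47.1  803.   193.6]
bigbody [ 348.5 -319.3  185.6 2361.   128. ]
beaker [ 750.9  234.6   68.8 1151.    58.3]
spat [387.9  -4.5 189.9 307.    5.1]
scene
rack 1052 ((477.9504699707031, -323.150634765625), (168.78195190429688, 178.058349609375), 0.5639834403991699)
trayrim 1067 ((516.8662719726562, 333.739501953125), (282.129638671875, 201.72152709960938), 78.89007568359375)
pan [ 636.5   -5.4  121.6 1293.    68.8]
slim [626.4   2.9  37.9 186.  150.4]
amber [ 449.2 -285.8   35.6   82.   144.4]
white [ 447.5 -360.6   50.8  168.   130. ]
squat [ 492.4 -322.1   90.7  258.    66.3]
big [ 306.8 -289.8   50.1  170.   190.8]
bigbody [ 340.  -280.8  143.5 1413.   102.3]
beaker [ 753.4  235.6   69.  1472.    56. ]
spat [3.763e+02 2.000e-01 1.368e+02 3.100e+01 4.700e+00]
tray [[0.634, 0.445], [0.583, 0.175], [0.391, 0.212], [0.444, 0.484]]
rack [[0.555, -0.241], [0.558, -0.412], [0.392, -0.414], [0.389, -0.243]]
```

```bash
R='{"dp":[-0.977,-0.349,-0.333],"rotation":[0,0,0.1795],"jaw":1}'; python3 -m pendant '[{"dp":[-0.977,-0.349,-0.333],"rotation":[0,0,0.1795],"jaw":1},{"dp":[-0.977,-0.349,-0.333],"rotation":[0,0,0.1795],"jaw":1},{"dp":[-0.977,-0.349,-0.333],"rotation":[0,0,0.1795],"jaw":1},{"dp":[-0.977,-0.349,-0.333],"rotation":[0,0,0.1795],"jaw":1},{"dp":[-0.977,-0.349,-0.333],"rotation":[0,0,0.1795],"jaw":1},{"dp":[-0.977,-0.349,-0.333],"rotation":[0,0,0.1795],"jaw":1},{"dp":[-0.977,-0.349,-0.333],"rotation":[0,0,0.1795],"jaw":1},{"dp":[-0.977,-0.349,-0.333],"rotation":[0,0,0.1795],"jaw":1}]' 20
```

```text
time: 1.1
ee_pos: [0.3777, 0.4546, 0.2723]
eef_rot: [0.706, 0.709, -0.0, 0.0]
ft_force: [-0.5, -0.4, 0.1]
width: 0.0871
grip_force: 0.0
```

```bash
python3 -m pendant '[{"dp":[-0.99,0.44,0],"rotation":[0,0,0],"jaw":1},{"dp":[-0.99,0.44,0],"rotation":[0,0,0],"jaw":1},{"dp":[-0.99,0.44,0],"rotation":[0,0,0],"jaw":1}]'
for i in 1; do python3 -m pendant '[{"dp":[-0.99,0,0],"rotation":[0,0,0],"jaw":1},{"dp":[-0.99,0,0],"rotation":[0,0,0],"jaw":1},{"dp":[-0.99,0,0],"rotation":[0,0,0],"jaw":1}]'; done
```

```text
time: 1.48
ee_pos: [0.4452, 0.3029, 0.2728]
eef_rot: [0.707, 0.707, 0.0, 0.0]
ft_force: [0.1, -0.9, 0.1]
width: 0.0873
grip_force: 0.0
time: 1.85
ee_pos: [0.4441, 0.154, 0.2729]
eef_rot: [0.708, 0.707, 0.0, 0.0]
ft_force: [-0.5, 0.7, 0.0]
width: 0.087
grip_force: 0.0
```

```bash
python3 -m pendant '[{"dp":[-0.98,0,0],"rotation":[0,0,0],"jaw":1},{"dp":[-0.98,0,0],"rotation":[0,0,0],"jaw":1},{"dp":[-0.98,0,0],"rotation":[0,0,0],"jaw":1}]' >/dev/null
python3 -m pendant '[{"dp":[-0.98,0,0],"rotation":[0,0,0],"jaw":1},{"dp":[-0.98,0,0],"rotation":[0,0,0],"jaw":1},{"dp":[-0.98,0,0],"rotation":[0,0,0],"jaw":1}]' >/dev/null
python3 -m pendant '[{"dp":[-0.98,0.01,0],"rotation":[0,0,0],"jaw":1},{"dp":[-0.98,0.01,0],"rotation":[0,0,0],"jaw":1},{"dp":[-0.98,0.01,0],"rotation":[0,0,0],"jaw":1},{"dp":[-0.98,0.01,0],"rotation":[0,0,0],"jaw":1}]'
```

```text
time: 3.1
ee_pos: [0.4453, -0.2846, 0.2723]
eef_rot: [0.707, 0.707, -0.001, 0.0]
ft_force: [-0.4, -0.6, -0.4]
width: 0.0868
grip_force: 0.0
```

```bash
python3 -m pendant '[{"dp":[-0.017,0.007,0.4],"rotation":[0,0,0],"jaw":1},{"dp":[-0.017,0.007,0.75],"rotation":[0,0,0],"jaw":1},{"dp":[-0.017,0.007,0.98],"rotation":[0,0,0],"jaw":1},{"dp":[-0.017,0.007,0.98],"rotation":[0,0,0],"jaw":1}]'
python3 -m pendant '[{"dp":[0,0,0],"rotation":[0,0,0],"jaw":0},{"dp":[0,0,0],"rotation":[0,0,0],"jaw":0},{"dp":[0,0,0],"rotation":[0,0,0],"jaw":0},{"dp":[0,0,0],"rotation":[0,0,0],"jaw":0},{"dp":[0,0,0],"rotation":[0,0,0],"jaw":0},{"dp":[0,0,0],"rotation":[0,0,0],"jaw":0}]' 25
```

```text
time: 3.6
ee_pos: [0.4457, -0.2836, 0.1236]
eef_rot: [0.706, 0.708, -0.001, -0.002]
ft_force: [0.1, 0.4, 0.4]
width: 0.087
grip_force: 0.0
time: 4.35
ee_pos: [0.4464, -0.2859, 0.1255]
eef_rot: [0.707, 0.707, 0.0, -0.0]
ft_force: [0.0, -0.5, 0.0]
width: 0.035
grip_force: 0.0
```

```bash
python3 -m pendant '[{"dp":[0,0,0],"rotation":[0,0,0],"jaw":0},{"dp":[0,0,0],"rotation":[0,0,0],"jaw":0},{"dp":[0,0,0],"rotation":[0,0,0],"jaw":0}]' 25
python3 -m pendant '[{"dp":[0,0,-0.1],"rotation":[0,0,0],"jaw":0},{"dp":[0,0,-0.3],"rotation":[0,0,0],"jaw":0},{"dp":[0,0,-0.6],"rotation":[0,0,0],"jaw":0},{"dp":[0,0,-0.85],"rotation":[0,0,0],"jaw":0},{"dp":[0,0,-0.98],"rotation":[0,0,0],"jaw":0},{"dp":[0,0,-0.98],"rotation":[0,0,0],"jaw":0}]'
```

```text
time: 4.72
ee_pos: [0.4463, -0.2859, 0.1255]
eef_rot: [0.707, 0.707, -0.0, -0.0]
ft_force: [-2.2, 0.5, 2.3]
width: 0.0317
grip_force: 25.0
time: 5.48
ee_pos: [0.447, -0.2864, 0.2741]
eef_rot: [0.707, 0.707, 0.001, 0.001]
ft_force: [0.2, 0.3, -3.3]
width: 0.0323
grip_force: 25.0
```

```bash

python3 -m pendant '[{"dp":[0.23,0.03,0],"rotation":[0,0,0],"jaw":0},{"dp":[0.5,0.06,0],"rotation":[0,0,0],"jaw":0},{"dp":[0.75,0.09,0],"rotation":[0,0,0],"jaw":0},{"dp":[0.94,0.115,0],"rotation":[0,0,0],"jaw":0}]' 
python3 -m pendant '[{"dp":[0.23,0.03,0],"rotation":[0,0,0],"jaw":0},{"dp":[0.47,0.06,0],"rotation":[0,0,0],"jaw":0},{"dp":[0.7,0.09,0],"rotation":[0,0,0],"jaw":0},{"dp":[0.94,0.115,0],"rotation":[0,0,0],"jaw":0}]' 
python3 -m pendant '[{"dp":[0.23,0.03,0],"rotation":[0,0,0],"jaw":0},{"dp":[0.47,0.06,0],"rotation":[0,0,0],"jaw":0},{"dp":[0.7,0.09,0],"rotation":[0,0,0],"jaw":0},{"dp":[0.94,0.115,0],"rotation":[0,0,0],"jaw":0}]' >/dev/null
python3 -m pendant '[{"dp":[0.23,0.03,0],"rotation":[0,0,0],"jaw":0},{"dp":[0.47,0.06,0],"rotation":[0,0,0],"jaw":0},{"dp":[0.7,0.09,0],"rotation":[0,0,0],"jaw":0},{"dp":[0.94,0.115,0],"rotation":[0,0,0],"jaw":0}]' >/dev/null
python3 -m pendant '[{"dp":[0.23,0.03,0],"rotation":[0,0,0],"jaw":0},{"dp":[0.47,0.06,0],"rotation":[0,0,0],"jaw":0},{"dp":[0.75,0.09,0],"rotation":[0,0,0],"jaw":0},{"dp":[0.94,0.115,0],"rotation":[0,0,0],"jaw":0},{"dp":[0.94,0.115,0],"rotation":[0,0,0],"jaw":0}]'
```

```text
time: 5.98
ee_pos: [0.4633, -0.143, 0.2715]
eef_rot: [0.707, 0.708, -0.0, -0.001]
ft_force: [0.5, 0.1, -2.2]
width: 0.0324
grip_force: 25.0
time: 6.48
ee_pos: [0.4804, -0.003, 0.2715]
eef_rot: [0.707, 0.707, -0.001, -0.0]
ft_force: [0.4, -0.3, -2.8]
width: 0.0322
grip_force: 25.0
time: 8.1
ee_pos: [0.5312, 0.4214, 0.2699]
eef_rot: [0.706, 0.708, -0.002, -0.0]
ft_force: [0.6, -0.4, -3.4]
width: 0.0325
grip_force: 25.0
```

```bash

python3 -m pendant '[{"dp":[0,0,0.25],"rotation":[0,0,0],"jaw":0},{"dp":[0,0,0.55],"rotation":[0,0,0],"jaw":0},{"dp":[0,0,0.8],"rotation":[0,0,0],"jaw":0},{"dp":[0,0,0.93],"rotation":[0,0,0],"jaw":0},{"dp":[0,0,0.98],"rotation":[0,0,0],"jaw":0},{"dp":[0,0,1.0],"rotation":[0,0,0],"jaw":0},{"dp":[0,0,1.0],"rotation":[0,0,0],"jaw":0}]'
python3 -m pendant '[{"dp":[0,0,0.006],"rotation":[0,0,0],"jaw":0},{"dp":[0,0,0.012],"rotation":[0,0,0],"jaw":0},{"dp":[0,0,0.012],"rotation":[0,0,0],"jaw":0}]'
```

```text
time: 8.98
ee_pos: [0.5331, 0.4195, 0.1237]
eef_rot: [0.707, 0.707, 0.001, 0.0]
ft_force: [-0.3, -0.1, -2.7]
width: 0.0325
grip_force: 25.0
time: 9.35
ee_pos: [0.5326, 0.4192, 0.1208]
eef_rot: [0.707, 0.707, 0.0, -0.0]
ft_force: [0.3, 0.2, -3.4]
width: 0.0322
grip_force: 25.0
```

```bash

python3 -m pendant '[{"dp":[0,0,0.006],"rotation":[0,0,0],"jaw":0},{"dp":[0,0,0.006],"rotation":[0,0,0],"jaw":0}]'
python3 -m pendant '[{"dp":[0,0,0.006],"rotation":[0,0,0],"jaw":0},{"dp":[0,0,0.006],"rotation":[0,0,0],"jaw":0}]'
```

```text
time: 9.6
ee_pos: [0.5328, 0.4194, 0.1205]
eef_rot: [0.707, 0.707, 0.0, -0.0]
ft_force: [-2.3, 0.0, 3.2]
width: 0.0327
grip_force: 25.0
time: 9.85
ee_pos: [0.5329, 0.4196, 0.1205]
eef_rot: [0.707, 0.707, 0.001, -0.0]
ft_force: [-2.8, -2.0, 9.2]
width: 0.0324
grip_force: 25.0
```

```bash

python3 -m pendant '[{"dp":[0,0,0],"rotation":[0,0,0],"jaw":1},{"dp":[0,0,0],"rotation":[0,0,0],"jaw":1},{"dp":[0,0,0],"rotation":[0,0,0],"jaw":1},{"dp":[0,0,0],"rotation":[0,0,0],"jaw":1},{"dp":[0,0,-0.3],"rotation":[0,0,0],"jaw":1},{"dp":[0,0,-0.7],"rotation":[0,0,0],"jaw":1},{"dp":[0,0,-1],"rotation":[0,0,0],"jaw":1},{"dp":[0,0,-1],"rotation":[0,0,0],"jaw":1}]'
python3 -m pendant '[{"dp":[-0.868,-0.096,0],"rotation":[0,0,0],"jaw":1},{"dp":[-0.868,-0.096,0],"rotation":[0,0,0],"jaw":1},{"dp":[-0.868,-0.096,0],"rotation":[0,0,0],"jaw":1}]' >/dev/null
python3 -m pendant '[{"dp":[-0.868,-0.096,0],"rotation":[0,0,0],"jaw":1},{"dp":[-0.868,-0.096,0],"rotation":[0,0,0],"jaw":1},{"dp":[-0.868,-0.096,0],"rotation":[0,0,0],"jaw":1}]' >/dev/null
python3 -m pendant '[{"dp":[-0.868,-0.096,0],"rotation":[0,0,0],"jaw":1},{"dp":[-0.868,-0.096,0],"rotation":[0,0,0],"jaw":1},{"dp":[-0.868,-0.096,0],"rotation":[0,0,0],"jaw":1}]' >/dev/null
python3 - <<'E'
from h import *
c=camera("top"); P=cloud(c); cv2.imwrite("pics/t1.png",c["image"][:,:,::-1])
q=pts(P,.49,.58,.36,.48,.1,.16); print("amber",circ(q[q[:,2]>.132]),np.ptp(q[:,2]))
print(r.read_state()["ee_pos"])
E
```

```text
time: 10.85
ee_pos: [0.534, 0.4199, 0.2734]
eef_rot: [0.707, 0.707, 0.004, 0.0]
ft_force: [0.5, -0.5, 0.0]
width: 0.0866
grip_force: 0.0
amber [531.  415.7  33.8 334.  141.5] 0.04552304909470595
[0.48931032 0.0268831  0.26863647]
```

View pics/t1.png

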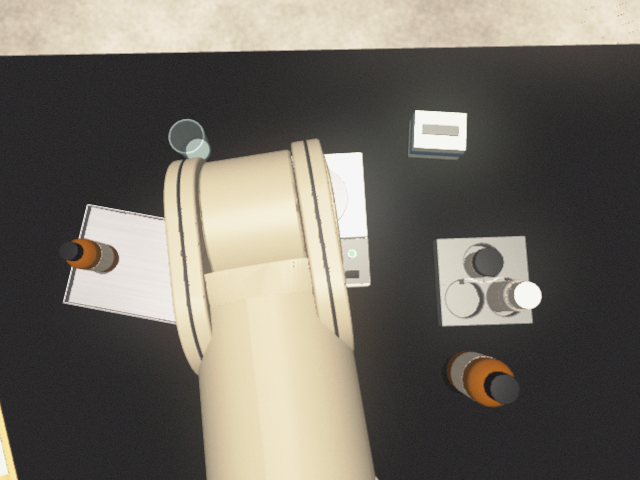

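The picture shows the amber bottle upright in the tray (cap at px 71,251), the left front well empty (463,298), and the white bottle and squat jar still in place.

```bash

python3 -m pendant '[{"dp":[-0.86,-0.094,0],"rotation":[0,0,0],"jaw":1},{"dp":[-0.86,-0.094,0],"rotation":[0,0,0],"jaw":1},{"dp":[-0.86,-0.094,0],"rotation":[0,0,0],"jaw":1}]' >/dev/null
python3 -m pendant '[{"dp":[-0.86,-0.094,0],"rotation":[0,0,0],"jaw":1},{"dp":[-0.86,-0.094,0],"rotation":[0,0,0],"jaw":1},{"dp":[-0.86,-0.094,0],"rotation":[0,0,0],"jaw":1}]' >/dev/null
python3 -m pendant '[{"dp":[-0.86,-0.094,0.08],"rotation":[0,0,0],"jaw":1},{"dp":[-0.86,-0.094,0.08],"rotation":[0,0,0],"jaw":1},{"dp":[-0.86,-0.094,0.08],"rotation":[0,0,0],"jaw":1},{"dp":[-0.86,-0.094,0.08],"rotation":[0,0,0],"jaw":1},{"dp":[-0.86,-0.094,0.08],"rotation":[0,0,0],"jaw":1}]'
python3 - <<'E'
from h import *
print(r.read_state()["ee_pos"])
E
```

```text
time: 13.4
ee_pos: [0.449, -0.356, 0.2566]
eef_rot: [0.706, 0.709, 0.001, -0.0]
ft_force: [0.5, -0.5, -0.2]
width: 0.087
grip_force: 0.0
[ 0.44898274 -0.35600227  0.25664713]
```

```bash
python3 -m pendant '[{"dp":[-0.02,-0.01,0.35],"rotation":[0,0,0],"jaw":1},{"dp":[-0.02,-0.01,0.7],"rotation":[0,0,0],"jaw":1},{"dp":[-0.02,-0.01,0.9],"rotation":[0,0,0],"jaw":1},{"dp":[-0.02,-0.01,0.97],"rotation":[0,0,0],"jaw":1},{"dp":[-0.02,-0.01,0.97],"rotation":[0,0,0],"jaw":1}]'
python3 -m pendant '[{"dp":[0,0,0],"rotation":[0,0,0],"jaw":0},{"dp":[0,0,0],"rotation":[0,0,0],"jaw":0},{"dp":[0,0,0],"rotation":[0,0,0],"jaw":0},{"dp":[0,0,0],"rotation":[0,0,0],"jaw":0},{"dp":[0,0,0],"rotation":[0,0,0],"jaw":0},{"dp":[0,0,0],"rotation":[0,0,0],"jaw":0},{"dp":[0,0,0],"rotation":[0,0,0],"jaw":0}]' 25
python3 -m pendant '[{"dp":[0,0,-0.1],"rotation":[0,0,0],"jaw":0},{"dp":[0,0,-0.3],"rotation":[0,0,0],"jaw":0},{"dp":[0,0,-0.6],"rotation":[0,0,0],"jaw":0},{"dp":[0,0,-0.85],"rotation":[0,0,0],"jaw":0},{"dp":[0,0,-0.98],"rotation":[0,0,0],"jaw":0},{"dp":[0,0,-0.98],"rotation":[0,0,0],"jaw":0}]'
```

```text
time: 14.02
ee_pos: [0.4465, -0.3606, 0.1118]
eef_rot: [0.707, 0.708, 0.0, 0.0]
ft_force: [1.3, 0.3, -0.1]
width: 0.087
grip_force: 0.0
time: 14.9
ee_pos: [0.4458, -0.3615, 0.1114]
eef_rot: [0.707, 0.707, 0.0, 0.0]
ft_force: [-0.7, -0.4, 1.7]
width: 0.0464
grip_force: 25.0
time: 15.65
ee_pos: [0.446, -0.3621, 0.2601]
eef_rot: [0.707, 0.707, 0.001, 0.001]
ft_force: [-0.3, -0.1, -3.0]
width: 0.0463
grip_force: 25.0
```

```bash

python3 -m pendant '[{"dp":[0.23,0.03,0],"rotation":[0,0,0],"jaw":0},{"dp":[0.5,0.05,0],"rotation":[0,0,0],"jaw":0},{"dp":[0.75,0.07,0],"rotation":[0,0,0],"jaw":0},{"dp":[0.93,0.095,0],"rotation":[0,0,0],"jaw":0}]' >/dev/null
python3 -m pendant '[{"dp":[0.23,0.03,0],"rotation":[0,0,0],"jaw":0},{"dp":[0.47,0.05,0],"rotation":[0,0,0],"jaw":0},{"dp":[0.7,0.07,0],"rotation":[0,0,0],"jaw":0},{"dp":[0.93,0.095,0],"rotation":[0,0,0],"jaw":0}]' >/dev/null
python3 -m pendant '[{"dp":[0.23,0.03,0],"rotation":[0,0,0],"jaw":0},{"dp":[0.47,0.05,0],"rotation":[0,0,0],"jaw":0},{"dp":[0.7,0.07,0],"rotation":[0,0,0],"jaw":0},{"dp":[0.93,0.095,0],"rotation":[0,0,0],"jaw":0}]' >/dev/null
python3 -m pendant '[{"dp":[0.23,0.03,0],"rotation":[0,0,0],"jaw":0},{"dp":[0.47,0.05,0],"rotation":[0,0,0],"jaw":0},{"dp":[0.7,0.07,0],"rotation":[0,0,0],"jaw":0},{"dp":[0.93,0.095,0],"rotation":[0,0,0],"jaw":0}]' >/dev/null
python3 -m pendant '[{"dp":[0.23,0.03,0],"rotation":[0,0,0],"jaw":0},{"dp":[0.47,0.05,0],"rotation":[0,0,0],"jaw":0},{"dp":[0.75,0.07,0],"rotation":[0,0,0],"jaw":0},{"dp":[0.93,0.095,0],"rotation":[0,0,0],"jaw":0},{"dp":[0.93,0.095,0],"rotation":[0,0,0],"jaw":0}]'
python3 -m pendant '[{"dp":[0,0,0.25],"rotation":[0,0,0],"jaw":0},{"dp":[0,0,0.55],"rotation":[0,0,0],"jaw":0},{"dp":[0,0,0.8],"rotation":[0,0,0],"jaw":0},{"dp":[0,0,0.93],"rotation":[0,0,0],"jaw":0},{"dp":[0,0,0.98],"rotation":[0,0,0],"jaw":0},{"dp":[0,0,1.0],"rotation":[0,0,0],"jaw":0},{"dp":[0,0,1.0],"rotation":[0,0,0],"jaw":0}]'
python3 -m pendant '[{"dp":[0,0,0.006],"rotation":[0,0,0],"jaw":0},{"dp":[0,0,0.012],"rotation":[0,0,0],"jaw":0},{"dp":[0,0,0.012],"rotation":[0,0,0],"jaw":0}]'
```

```text
time: 18.27
ee_pos: [0.5156, 0.3381, 0.2564]
eef_rot: [0.706, 0.708, -0.001, -0.0]
ft_force: [1.0, -1.0, -1.5]
width: 0.0464
grip_force: 25.0
time: 19.15
ee_pos: [0.5174, 0.3363, 0.1094]
eef_rot: [0.707, 0.707, 0.001, 0.0]
ft_force: [-0.2, 0.3, -1.1]
width: 0.0464
grip_force: 25.0
time: 19.52
ee_pos: [0.5169, 0.3361, 0.1067]
eef_rot: [0.707, 0.707, 0.0, -0.0]
ft_force: [0.0, -0.3, -1.4]
width: 0.0464
grip_force: 25.0
```

```bash

python3 -m pendant '[{"dp":[0,0,0.006],"rotation":[0,0,0],"jaw":0},{"dp":[0,0,0.006],"rotation":[0,0,0],"jaw":0}]'
python3 -m pendant '[{"dp":[0,0,0.005],"rotation":[0,0,0],"jaw":0},{"dp":[0,0,0.005],"rotation":[0,0,0],"jaw":0}]'
```

```text
time: 19.77
ee_pos: [0.5171, 0.3361, 0.1064]
eef_rot: [0.707, 0.707, 0.0, -0.0]
ft_force: [-1.7, -1.3, 5.2]
width: 0.0458
grip_force: 25.0
time: 20.02
ee_pos: [0.5172, 0.3362, 0.1063]
eef_rot: [0.707, 0.707, 0.001, -0.0]
ft_force: [-3.5, -1.3, 10.6]
width: 0.0462
grip_force: 25.0
```

```bash

python3 -m pendant '[{"dp":[0,0,0],"rotation":[0,0,0],"jaw":1},{"dp":[0,0,0],"rotation":[0,0,0],"jaw":1},{"dp":[0,0,0],"rotation":[0,0,0],"jaw":1},{"dp":[0,0,0],"rotation":[0,0,0],"jaw":1},{"dp":[0,0,-0.3],"rotation":[0,0,0],"jaw":1},{"dp":[0,0,-0.7],"rotation":[0,0,0],"jaw":1},{"dp":[0,0,-1],"rotation":[0,0,0],"jaw":1},{"dp":[0,0,-1],"rotation":[0,0,0],"jaw":1}]'
python3 -m pendant '[{"dp":[-0.74,0.243,0],"rotation":[0,0,0],"jaw":1},{"dp":[-0.74,0.243,0],"rotation":[0,0,0],"jaw":1},{"dp":[-0.74,0.243,0],"rotation":[0,0,0],"jaw":1}]' >/dev/null
python3 -m pendant '[{"dp":[-0.74,0.243,0],"rotation":[0,0,0],"jaw":1},{"dp":[-0.74,0.243,0],"rotation":[0,0,0],"jaw":1},{"dp":[-0.74,0.243,0],"rotation":[0,0,0],"jaw":1}]' >/dev/null
python3 -m pendant '[{"dp":[-0.74,0.243,0],"rotation":[0,0,0],"jaw":1},{"dp":[-0.74,0.243,0],"rotation":[0,0,0],"jaw":1},{"dp":[-0.74,0.243,0],"rotation":[0,0,0],"jaw":1},{"dp":[-0.74,0.243,0],"rotation":[0,0,0],"jaw":1},{"dp":[-0.74,0.243,0],"rotation":[0,0,0],"jaw":1}]'
python3 - <<'E'
from h import *
c=dict(np.load("top0.npz")); P=cloud(c); s=dict(np.load("scene0.npz")); Q=cloud(s)
for A in(P,Q):
    q=pts(A,.567,.71,-.075,.068,.064,.076)
    print("pan",circ(q)); m=pts(A,.5,.75,-.15,.15,.05,.066); 
# pan outline in the scene image points / top, via rim percentiles of the pan height set
    print(np.percentile(q[:,0],[0,1,99,100]),np.percentile(q[:,1],[0,1,99,100]))
n=camera("top"); N=cloud(n); cv2.imwrite("pics/t2.png",n["image"][:,:,::-1])
q=pts(N,.46,.57,.25,.36,.1,.14); print("white",circ(q[q[:,2]>.118]))
q=pts(N,.46,.56,-.37,-.27,.058,.075); print("squat",circ(q))
q=pts(N,.36,.6,-.45,-.21,.028,.037)
# well holes: fit from floor-level points
for nm,x,y in(("FL",.442,-.287),("FR",.443,-.366)):
    f=pts(N,x-.05,x+.05,y-.038,y+.038,-.01,.02); print(nm,circ(f))
E
```

```text
time: 21.02
ee_pos: [0.5184, 0.3367, 0.259]
eef_rot: [0.707, 0.707, 0.003, 0.0]
ft_force: [0.6, -0.5, 0.5]
width: 0.0869
grip_force: 0.0
time: 22.4
ee_pos: [0.626, 0.0055, 0.2544]
eef_rot: [0.706, 0.708, 0.0, -0.001]
ft_force: [-0.1, 0.9, 0.8]
width: 0.0871
grip_force: 0.0
pan [6.398e+02 2.400e+00 1.823e+02 2.609e+03 7.060e+01]
[0.56950402 0.57605251 0.6900796  0.70901481] [-0.07491198 -0.06444331  0.04972643  0.06510355]
pan [ 636.5   -5.4  121.6 1293.    68.8]
[0.57659415 0.57986052 0.69325637 0.69578827] [-0.06547482 -0.06107643  0.05207804  0.05457006]
white [516.1 334.   47.5 608.  127.7]
squat [ 508.4 -323.9   54.8  701.    68.4]
FL [ 449.3 -294.9   89.  1059.     8.9]
FR [ 448.4 -359.7   88.1 1022.     8.7]
```

View pics/t2.png

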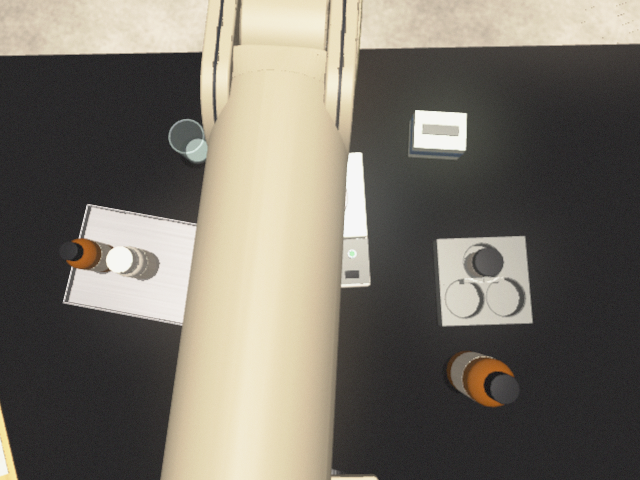

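Both bottles stand upright in the tray (caps at px 71,251 and 120,260) and both front wells are empty (463,298; 504,296). Next is the slim jar.

```bash
python3 -m pendant '[{"dp":[-0.015,0,0.35],"rotation":[0,0,0],"jaw":1},{"dp":[-0.015,0,0.65],"rotation":[0,0,0],"jaw":1},{"dp":[-0.015,0,0.8],"rotation":[0,0,0],"jaw":1},{"dp":[-0.015,0,0.86],"rotation":[0,0,0],"jaw":1},{"dp":[-0.015,0,0.86],"rotation":[0,0,0],"jaw":1}]'
python3 -m pendant '[{"dp":[0,0,0],"rotation":[0,0,0],"jaw":0},{"dp":[0,0,0],"rotation":[0,0,0],"jaw":0},{"dp":[0,0,0],"rotation":[0,0,0],"jaw":0},{"dp":[0,0,0],"rotation":[0,0,0],"jaw":0},{"dp":[0,0,0],"rotation":[0,0,0],"jaw":0},{"dp":[0,0,0],"rotation":[0,0,0],"jaw":0},{"dp":[0,0,0],"rotation":[0,0,0],"jaw":0},{"dp":[0,0,0],"rotation":[0,0,0],"jaw":0}]' 20
```

```text
time: 23.08
ee_pos: [0.6263, 0.0015, 0.1262]
eef_rot: [0.707, 0.707, 0.0, -0.0]
ft_force: [-0.6, 0.0, 0.9]
width: 0.0874
grip_force: 0.0
time: 24.08
ee_pos: [0.6262, 0.0008, 0.1259]
eef_rot: [0.707, 0.707, -0.0, -0.0]
ft_force: [-0.2, -0.1, 0.9]
width: 0.0373
grip_force: 20.0
```

```bash

python3 -m pendant '[{"dp":[0,0,-0.1],"rotation":[0,0,0],"jaw":0},{"dp":[0,0,-0.3],"rotation":[0,0,0],"jaw":0},{"dp":[0,0,-0.5],"rotation":[0,0,0],"jaw":0},{"dp":[0,0,-0.667],"rotation":[0,0,0],"jaw":0}]'
python3 -m pendant '[{"dp":[0.2,-0.1,0],"rotation":[0,0,0],"jaw":0},{"dp":[0.4,-0.2,0],"rotation":[0,0,0],"jaw":0},{"dp":[0.6,-0.3,0],"rotation":[0,0,0],"jaw":0},{"dp":[0.84,-0.417,0],"rotation":[0,0,0],"jaw":0}]' >/dev/null
python3 -m pendant '[{"dp":[0.23,-0.11,0],"rotation":[0,0,0],"jaw":0},{"dp":[0.47,-0.23,0],"rotation":[0,0,0],"jaw":0},{"dp":[0.7,-0.35,0],"rotation":[0,0,0],"jaw":0},{"dp":[0.84,-0.417,0],"rotation":[0,0,0],"jaw":0},{"dp":[0.84,-0.417,0],"rotation":[0,0,0],"jaw":0}]'
python3 -m pendant '[{"dp":[0,0,0.25],"rotation":[0,0,0],"jaw":0},{"dp":[0,0,0.55],"rotation":[0,0,0],"jaw":0},{"dp":[0,0,0.8],"rotation":[0,0,0],"jaw":0},{"dp":[0,0,0.93],"rotation":[0,0,0],"jaw":0},{"dp":[0,0,1.0],"rotation":[0,0,0],"jaw":0}]' >/dev/null
python3 -m pendant '[{"dp":[0,0,0.05],"rotation":[0,0,0],"jaw":0},{"dp":[0,0,0.09],"rotation":[0,0,0],"jaw":0},{"dp":[0,0,0.105],"rotation":[0,0,0],"jaw":0},{"dp":[0,0,0.105],"rotation":[0,0,0],"jaw":0}]'
```

```text
time: 24.58
ee_pos: [0.6265, 0.0007, 0.2283]
eef_rot: [0.707, 0.707, 0.001, 0.0]
ft_force: [-0.1, 0.5, -1.0]
width: 0.0371
grip_force: 20.0
time: 25.7
ee_pos: [0.5003, 0.2547, 0.2268]
eef_rot: [0.706, 0.708, 0.0, -0.0]
ft_force: [0.5, -0.9, -1.4]
width: 0.0373
grip_force: 20.0
time: 26.82
ee_pos: [0.5012, 0.2529, 0.0605]
eef_rot: [0.707, 0.707, 0.0, -0.0]
ft_force: [0.1, -0.1, -1.0]
width: 0.0368
grip_force: 20.0
```

```bash

python3 -m pendant '[{"dp":[0,0,0.006],"rotation":[0,0,0],"jaw":0},{"dp":[0,0,0.009],"rotation":[0,0,0],"jaw":0},{"dp":[0,0,0.009],"rotation":[0,0,0],"jaw":0}]'
python3 -m pendant '[{"dp":[0,0,0.006],"rotation":[0,0,0],"jaw":0},{"dp":[0,0,0.006],"rotation":[0,0,0],"jaw":0}]'
```

```text
time: 27.2
ee_pos: [0.5011, 0.2528, 0.0589]
eef_rot: [0.707, 0.707, 0.0, -0.0]
ft_force: [-0.1, 0.4, -1.7]
width: 0.037
grip_force: 20.0
time: 27.45
ee_pos: [0.5013, 0.2531, 0.0588]
eef_rot: [0.707, 0.707, 0.0, -0.0]
ft_force: [-2.2, -0.4, 7.1]
width: 0.0369
grip_force: 20.0
```

```bash

python3 -m pendant '[{"dp":[0,0,0],"rotation":[0,0,0],"jaw":1},{"dp":[0,0,0],"rotation":[0,0,0],"jaw":1},{"dp":[0,0,0],"rotation":[0,0,0],"jaw":1},{"dp":[0,0,0],"rotation":[0,0,0],"jaw":1},{"dp":[0,0,-0.3],"rotation":[0,0,0],"jaw":1},{"dp":[0,0,-0.7],"rotation":[0,0,0],"jaw":1},{"dp":[0,0,-1],"rotation":[0,0,0],"jaw":1},{"dp":[0,0,-1],"rotation":[0,0,0],"jaw":1}]'
python3 -m pendant '[{"dp":[-0.958,0.015,0],"rotation":[0,0,0],"jaw":1},{"dp":[-0.958,0.015,0],"rotation":[0,0,0],"jaw":1},{"dp":[-0.958,0.015,0],"rotation":[0,0,0],"jaw":1}]' >/dev/null
python3 -m pendant '[{"dp":[-0.958,0.015,0],"rotation":[0,0,0],"jaw":1},{"dp":[-0.958,0.015,0],"rotation":[0,0,0],"jaw":1},{"dp":[-0.958,0.015,0],"rotation":[0,0,0],"jaw":1}]' >/dev/null
python3 -m pendant '[{"dp":[-0.958,0.015,0],"rotation":[0,0,0],"jaw":1},{"dp":[-0.958,0.015,0],"rotation":[0,0,0],"jaw":1},{"dp":[-0.958,0.015,0],"rotation":[0,0,0],"jaw":1}]' >/dev/null
python3 -m pendant '[{"dp":[-0.958,0.015,0],"rotation":[0,0,0],"jaw":1},{"dp":[-0.958,0.015,0],"rotation":[0,0,0],"jaw":1},{"dp":[-0.958,0.015,0],"rotation":[0,0,0],"jaw":1},{"dp":[-0.958,0.015,0],"rotation":[0,0,0],"jaw":1},{"dp":[-0.958,0.015,0],"rotation":[0,0,0],"jaw":1}]'
python3 - <<'E'
from h import *
n=camera("top"); N=cloud(n); cv2.imwrite("pics/t3.png",n["image"][:,:,::-1])
q=pts(N,.46,.54,.21,.29,.06,.1); print("slim",circ(q[q[:,2]>.078]))
q=pts(N,.567,.71,-.075,.068,.067,.075); print("pan",circ(q),len(q))
h=cv2.cvtColor(n["image"],cv2.COLOR_RGB2GRAY)[150:235,265:370]; cv2.imwrite("pics/pan.png",cv2.resize(h,None,fx=6,fy=6,interpolation=cv2.INTER_CUBIC))
for a in cv2.HoughCircles(cv2.medianBlur(h,3),cv2.HOUGH_GRADIENT,1.2,40,param1=60,param2=15,minRadius=28,maxRadius=36)[0][:3]: print(a, ray(n,a[0]+265,a[1]+150,.07), a[2]*2/466.9*.87)
E
```

```text
time: 28.45
ee_pos: [0.5029, 0.2536, 0.2117]
eef_rot: [0.707, 0.707, 0.003, 0.0]
ft_force: [0.3, -0.5, -1.1]
width: 0.0868
grip_force: 0.0
time: 30.2
ee_pos: [0.5108, -0.3203, 0.2073]
eef_rot: [0.706, 0.708, 0.0, -0.001]
ft_force: [-0.0, -0.5, -0.3]
width: 0.087
grip_force: 0.0
slim [499.4 252.8  37.4 335.   85.7]
pan [ 633.4   -7.5  120.2 3073.    70.6] 3073
[49.800003 47.4      30.64    ] [ 0.63219327 -0.00616473  0.07      ] 0.11418634
```

View pics/t3.png

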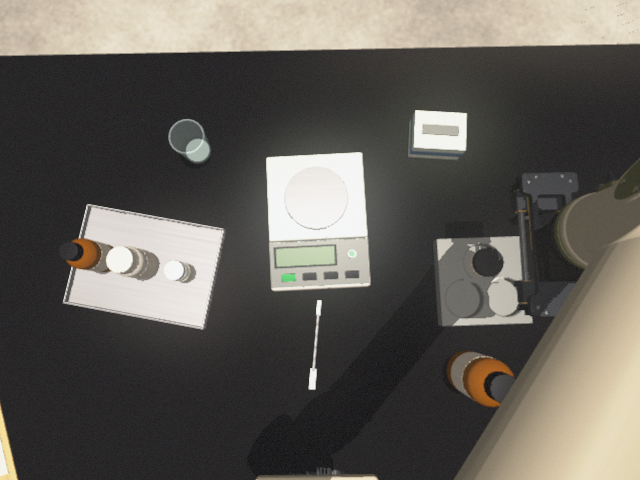

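The pan is empty (px 316,198), the slim jar waits upright in the tray (177,271), and the gripper is over the squat jar (487,262).

```bash
python3 -m pendant '[{"dp":[-0.005,0,0.35],"rotation":[0,0,0],"jaw":1},{"dp":[-0.005,0,0.7],"rotation":[0,0,0],"jaw":1},{"dp":[-0.005,0,0.93],"rotation":[0,0,0],"jaw":1},{"dp":[-0.005,0,1.0],"rotation":[0,0,0],"jaw":1},{"dp":[-0.005,0,1.0],"rotation":[0,0,0],"jaw":1}]'
python3 -m pendant '[{"dp":[0,0,0.05],"rotation":[0,0,0],"jaw":1},{"dp":[0,0,0.09],"rotation":[0,0,0],"jaw":1},{"dp":[0,0,0.09],"rotation":[0,0,0],"jaw":0},{"dp":[0,0,0.09],"rotation":[0,0,0],"jaw":0},{"dp":[0,0,0.09],"rotation":[0,0,0],"jaw":0},{"dp":[0,0,0.09],"rotation":[0,0,0],"jaw":0},{"dp":[0,0,0.09],"rotation":[0,0,0],"jaw":0},{"dp":[0,0,0.09],"rotation":[0,0,0],"jaw":0}]' 20
python3 -m pendant '[{"dp":[0,0,0],"rotation":[0,0,0],"jaw":0},{"dp":[0,0,0],"rotation":[0,0,0],"jaw":0}]'
```

```text
time: 30.88
ee_pos: [0.5107, -0.3221, 0.0584]
eef_rot: [0.707, 0.708, 0.0, -0.0]
ft_force: [0.1, -0.0, -0.2]
width: 0.0864
grip_force: 0.0
time: 31.88
ee_pos: [0.5102, -0.3228, 0.0446]
eef_rot: [0.707, 0.707, 0.0, 0.0]
ft_force: [0.6, 0.1, 1.6]
width: 0.0531
grip_force: 20.0
time: 32.12
ee_pos: [0.5102, -0.3228, 0.0446]
eef_rot: [0.707, 0.707, 0.0, 0.0]
ft_force: [-0.5, -0.0, 2.6]
width: 0.0534
grip_force: 20.0
```

```bash

python3 -m pendant '[{"dp":[0,0,-0.1],"rotation":[0,0,0],"jaw":0},{"dp":[0,0,-0.3],"rotation":[0,0,0],"jaw":0},{"dp":[0,0,-0.6],"rotation":[0,0,0],"jaw":0},{"dp":[0,0,-0.85],"rotation":[0,0,0],"jaw":0},{"dp":[0,0,-1.0],"rotation":[0,0,0],"jaw":0}]'
python3 -m pendant '[{"dp":[0.17,0.07,0],"rotation":[0,0,0],"jaw":0},{"dp":[0.35,0.14,0],"rotation":[0,0,0],"jaw":0},{"dp":[0.53,0.21,0],"rotation":[0,0,0],"jaw":0},{"dp":[0.705,0.278,0],"rotation":[0,0,0],"jaw":0}]' >/dev/null
python3 -m pendant '[{"dp":[0.17,0.07,0],"rotation":[0,0,0],"jaw":0},{"dp":[0.35,0.14,0],"rotation":[0,0,0],"jaw":0},{"dp":[0.53,0.21,0],"rotation":[0,0,0],"jaw":0},{"dp":[0.705,0.278,0],"rotation":[0,0,0],"jaw":0}]' >/dev/null
python3 -m pendant '[{"dp":[0.17,0.07,0],"rotation":[0,0,0],"jaw":0},{"dp":[0.35,0.14,0],"rotation":[0,0,0],"jaw":0},{"dp":[0.53,0.21,0],"rotation":[0,0,0],"jaw":0},{"dp":[0.705,0.278,0],"rotation":[0,0,0],"jaw":0},{"dp":[0.705,0.278,0],"rotation":[0,0,0],"jaw":0},{"dp":[0.705,0.278,0],"rotation":[0,0,0],"jaw":0}]'
python3 -m pendant '[{"dp":[0,0,0.2],"rotation":[0,0,0],"jaw":0},{"dp":[0,0,0.4],"rotation":[0,0,0],"jaw":0},{"dp":[0,0,0.5],"rotation":[0,0,0],"jaw":0},{"dp":[0,0,0.55],"rotation":[0,0,0],"jaw":0},{"dp":[0,0,0.572],"rotation":[0,0,0],"jaw":0},{"dp":[0,0,0.572],"rotation":[0,0,0],"jaw":0},{"dp":[0,0,0.572],"rotation":[0,0,0],"jaw":0}]'
```

```text
time: 32.75
ee_pos: [0.5105, -0.3232, 0.1973]
eef_rot: [0.707, 0.707, 0.001, 0.001]
ft_force: [0.6, -0.0, -2.6]
width: 0.0534
grip_force: 20.0
time: 34.5
ee_pos: [0.6351, -0.0063, 0.195]
eef_rot: [0.707, 0.707, -0.0, 0.0]
ft_force: [-0.2, 0.6, -1.8]
width: 0.0535
grip_force: 20.0
time: 35.38
ee_pos: [0.6357, -0.0055, 0.1094]
eef_rot: [0.707, 0.707, 0.0, 0.0]
ft_force: [-0.4, -0.7, -1.6]
width: 0.0536
grip_force: 20.0
```

Now I lower the jar onto the pan in very small steps.

```bash

python3 -m pendant '[{"dp":[0,0,0.006],"rotation":[0,0,0],"jaw":0},{"dp":[0,0,0.01],"rotation":[0,0,0],"jaw":0},{"dp":[0,0,0.014],"rotation":[0,0,0],"jaw":0},{"dp":[0,0,0.014],"rotation":[0,0,0],"jaw":0}]'
python3 -m pendant '[{"dp":[0,0,0.004],"rotation":[0,0,0],"jaw":0},{"dp":[0,0,0.004],"rotation":[0,0,0],"jaw":0}]'
```

```text
time: 35.88
ee_pos: [0.6353, -0.0055, 0.1066]
eef_rot: [0.707, 0.707, 0.0, -0.0]
ft_force: [0.5, -0.3, -0.7]
width: 0.0533
grip_force: 20.0
time: 36.12
ee_pos: [0.6353, -0.0055, 0.1066]
eef_rot: [0.707, 0.707, 0.0, -0.0]
ft_force: [-2.8, 1.6, 4.4]
width: 0.0534
grip_force: 20.0
```

```bash

python3 -m pendant '[{"dp":[0,0,0],"rotation":[0,0,0],"jaw":1},{"dp":[0,0,0],"rotation":[0,0,0],"jaw":1},{"dp":[0,0,0],"rotation":[0,0,0],"jaw":1},{"dp":[0,0,0],"rotation":[0,0,0],"jaw":1},{"dp":[0,0,-0.2],"rotation":[0,0,0],"jaw":1},{"dp":[0,0,-0.45],"rotation":[0,0,0],"jaw":1},{"dp":[0,0,-0.667],"rotation":[0,0,0],"jaw":1},{"dp":[0,0,-0.667],"rotation":[0,0,0],"jaw":1}]'
python3 -m pendant '[{"dp":[0.862,-0.447,0],"rotation":[0,0,0],"jaw":1},{"dp":[0.862,-0.447,0],"rotation":[0,0,0],"jaw":1},{"dp":[0.862,-0.447,0],"rotation":[0,0,0],"jaw":1}]' >/dev/null
python3 -m pendant '[{"dp":[0.862,-0.447,0],"rotation":[0,0,0],"jaw":1},{"dp":[0.862,-0.447,0],"rotation":[0,0,0],"jaw":1},{"dp":[0.862,-0.447,0],"rotation":[0,0,0],"jaw":1},{"dp":[0.862,-0.447,0],"rotation":[0,0,0],"jaw":1},{"dp":[0.862,-0.447,0],"rotation":[0,0,0],"jaw":1}]'
python3 - <<'E'
from h import *
n=camera("scene"); N=cloud(n); cv2.imwrite("pics/s4.png",n["image"][:,:,::-1])
q=pts(N,.56,.72,-.09,.08,.12,.14); print("squat scene",circ(q))
q=pts(N,.55,.72,-.09,.08,.063,.075); print("pan scene",circ(q))
E
```

```text
time: 37.12
ee_pos: [0.6365, -0.0058, 0.2087]
eef_rot: [0.707, 0.707, 0.002, 0.001]
ft_force: [-0.4, 0.6, -0.4]
width: 0.0872
grip_force: 0.0
time: 38.12
ee_pos: [0.5016, 0.2515, 0.2057]
eef_rot: [0.708, 0.707, -0.0, 0.0]
ft_force: [0.8, -0.4, -0.9]
width: 0.0868
grip_force: 0.0
squat scene [636.9  -4.8  54.7 401.  128.6]
pan scene [ 636.6   -6.1  122.5 1167.    68.8]
```

View pics/s4.png

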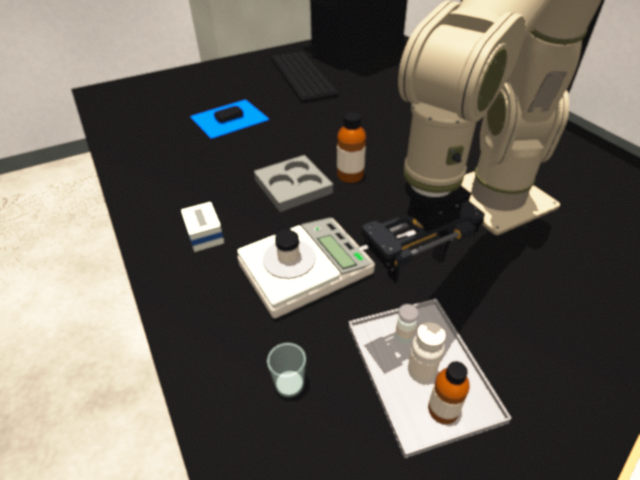

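The squat jar stands on the middle of the pan (px 288,245), within about 1 mm, and the slim jar (407,320) is upright in the tray. Now I take the slim jar to the rear well.

```bash
python3 -m pendant '[{"dp":[0.005,0,0.35],"rotation":[0,0,0],"jaw":1},{"dp":[0.005,0,0.7],"rotation":[0,0,0],"jaw":1},{"dp":[0.005,0,0.9],"rotation":[0,0,0],"jaw":1},{"dp":[0.005,0,0.97],"rotation":[0,0,0],"jaw":1},{"dp":[0.005,0,0.97],"rotation":[0,0,0],"jaw":1}]'
python3 -m pendant '[{"dp":[0,0,0],"rotation":[0,0,0],"jaw":0},{"dp":[0,0,0],"rotation":[0,0,0],"jaw":0},{"dp":[0,0,0],"rotation":[0,0,0],"jaw":0},{"dp":[0,0,0],"rotation":[0,0,0],"jaw":0},{"dp":[0,0,0],"rotation":[0,0,0],"jaw":0},{"dp":[0,0,0],"rotation":[0,0,0],"jaw":0},{"dp":[0,0,0],"rotation":[0,0,0],"jaw":0},{"dp":[0,0,0],"rotation":[0,0,0],"jaw":0}]' 20
python3 -m pendant '[{"dp":[0,0,-0.1],"rotation":[0,0,0],"jaw":0},{"dp":[0,0,-0.3],"rotation":[0,0,0],"jaw":0},{"dp":[0,0,-0.6],"rotation":[0,0,0],"jaw":0},{"dp":[0,0,-0.85],"rotation":[0,0,0],"jaw":0},{"dp":[0,0,-1.0],"rotation":[0,0,0],"jaw":0}]'
```

```text
time: 38.8
ee_pos: [0.5017, 0.253, 0.0608]
eef_rot: [0.708, 0.707, -0.0, 0.0]
ft_force: [0.5, -0.6, 0.6]
width: 0.0872
grip_force: 0.0
time: 39.8
ee_pos: [0.5011, 0.2539, 0.0605]
eef_rot: [0.707, 0.707, 0.0, -0.0]
ft_force: [-0.5, 0.4, 0.4]
width: 0.037
grip_force: 20.0
time: 40.42
ee_pos: [0.5018, 0.2538, 0.2136]
eef_rot: [0.707, 0.707, 0.001, 0.0]
ft_force: [0.2, 0.3, -1.3]
width: 0.0369
grip_force: 20.0
```

```bash

python3 -m pendant '[{"dp":[-0.2,0,0],"rotation":[0,0,0],"jaw":0},{"dp":[-0.46,0.005,0],"rotation":[0,0,0],"jaw":0},{"dp":[-0.72,0.01,0],"rotation":[0,0,0],"jaw":0},{"dp":[-0.962,0.016,0],"rotation":[0,0,0],"jaw":0}]' >/dev/null
python3 -m pendant '[{"dp":[-0.24,0,0],"rotation":[0,0,0],"jaw":0},{"dp":[-0.48,0.005,0],"rotation":[0,0,0],"jaw":0},{"dp":[-0.72,0.01,0],"rotation":[0,0,0],"jaw":0},{"dp":[-0.962,0.016,0],"rotation":[0,0,0],"jaw":0}]' >/dev/null
python3 -m pendant '[{"dp":[-0.24,0,0],"rotation":[0,0,0],"jaw":0},{"dp":[-0.48,0.005,0],"rotation":[0,0,0],"jaw":0},{"dp":[-0.72,0.01,0],"rotation":[0,0,0],"jaw":0},{"dp":[-0.962,0.016,0],"rotation":[0,0,0],"jaw":0}]' >/dev/null
python3 -m pendant '[{"dp":[-0.24,0,0],"rotation":[0,0,0],"jaw":0},{"dp":[-0.48,0.005,0],"rotation":[0,0,0],"jaw":0},{"dp":[-0.75,0.01,0],"rotation":[0,0,0],"jaw":0},{"dp":[-0.962,0.016,0],"rotation":[0,0,0],"jaw":0},{"dp":[-0.962,0.016,0],"rotation":[0,0,0],"jaw":0},{"dp":[-0.962,0.016,0],"rotation":[0,0,0],"jaw":0}]'
python3 -m pendant '[{"dp":[0,0,0.25],"rotation":[0,0,0],"jaw":0},{"dp":[0,0,0.5],"rotation":[0,0,0],"jaw":0},{"dp":[0,0,0.75],"rotation":[0,0,0],"jaw":0},{"dp":[0,0,0.88],"rotation":[0,0,0],"jaw":0},{"dp":[0,0,0.945],"rotation":[0,0,0],"jaw":0},{"dp":[0,0,0.945],"rotation":[0,0,0],"jaw":0},{"dp":[0,0,0.945],"rotation":[0,0,0],"jaw":0}]'
python3 - <<'E'
import cv2; from h import *
n=dict(np.load("top0.npz")); g=cv2.cvtColor(cv2.imread("pics/t2.png"),cv2.COLOR_BGR2GRAY)[225:335,425:545]
g=cv2.resize(g,None,fx=4,fy=4,interpolation=cv2.INTER_CUBIC)
for a in cv2.HoughCircles(cv2.medianBlur(g,5),cv2.HOUGH_GRADIENT,1,100,param1=80,param2=15,minRadius=68,maxRadius=84)[0][:4]: print(a,ray(n,a[0]/4+425-.4,a[1]/4+225-.4,.032).round(4), a[2]/2/466.9*.9)
E
```

```text
time: 42.68
ee_pos: [0.5102, -0.3233, 0.2104]
eef_rot: [0.707, 0.707, 0.0, -0.0]
ft_force: [-0.2, 0.6, -0.9]
width: 0.0368
grip_force: 20.0
time: 43.55
ee_pos: [0.5114, -0.3238, 0.0699]
eef_rot: [0.707, 0.707, 0.0, 0.001]
ft_force: [-0.1, 0.2, -0.8]
width: 0.0371
grip_force: 20.0
[158.5 292.5  74.6] [ 0.4415 -0.2873  0.032 ] 0.071899764
[231.5 149.5  76.8] [ 0.5092 -0.3257  0.032 ] 0.07402013
[321.5 288.5  79. ] [ 0.4423 -0.3646  0.032 ] 0.0761405
```

```bash

python3 -m pendant '[{"dp":[0,0,0.012],"rotation":[0,0,0],"jaw":0},{"dp":[0,0,0.024],"rotation":[0,0,0],"jaw":0},{"dp":[0,0,0.027],"rotation":[0,0,0],"jaw":0},{"dp":[0,0,0.027],"rotation":[0,0,0],"jaw":0}]'
python3 -m pendant '[{"dp":[0,0,0.006],"rotation":[0,0,0],"jaw":0},{"dp":[0,0,0.006],"rotation":[0,0,0],"jaw":0}]'
```

```text
time: 44.05
ee_pos: [0.511, -0.3239, 0.0655]
eef_rot: [0.707, 0.707, 0.0, 0.0]
ft_force: [-1.7, 0.3, 5.3]
width: 0.037
grip_force: 20.0
time: 44.3
ee_pos: [0.5111, -0.3242, 0.0653]
eef_rot: [0.707, 0.707, 0.0, 0.001]
ft_force: [-4.1, 2.5, 13.7]
width: 0.0369
grip_force: 20.0
```

```bash

python3 -m pendant '[{"dp":[0,0,0],"rotation":[0,0,0],"jaw":1},{"dp":[0,0,0],"rotation":[0,0,0],"jaw":1},{"dp":[0,0,0],"rotation":[0,0,0],"jaw":1},{"dp":[0,0,0],"rotation":[0,0,0],"jaw":1},{"dp":[0,0,-0.3],"rotation":[0,0,0],"jaw":1},{"dp":[0,0,-0.7],"rotation":[0,0,0],"jaw":1},{"dp":[0,0,-1],"rotation":[0,0,0],"jaw":1},{"dp":[0,0,-1],"rotation":[0,0,0],"jaw":1}]'
python3 -m pendant '[{"dp":[0.88,0.008,0],"rotation":[0,0,0],"jaw":1},{"dp":[0.88,0.008,0],"rotation":[0,0,0],"jaw":1},{"dp":[0.88,0.008,0],"rotation":[0,0,0],"jaw":1}]' >/dev/null
python3 -m pendant '[{"dp":[0.88,0.008,0],"rotation":[0,0,0],"jaw":1},{"dp":[0.88,0.008,0],"rotation":[0,0,0],"jaw":1},{"dp":[0.88,0.008,0],"rotation":[0,0,0],"jaw":1}]' >/dev/null
python3 -m pendant '[{"dp":[0.88,0.008,0],"rotation":[0,0,0],"jaw":1},{"dp":[0.88,0.008,0],"rotation":[0,0,0],"jaw":1},{"dp":[0.88,0.008,0],"rotation":[0,0,0],"jaw":1}]' >/dev/null
python3 -m pendant '[{"dp":[0.88,0.008,0],"rotation":[0,0,0],"jaw":1},{"dp":[0.88,0.008,0],"rotation":[0,0,0],"jaw":1},{"dp":[0.88,0.008,0],"rotation":[0,0,0],"jaw":1}]' >/dev/null
python3 -m pendant '[{"dp":[0.88,0.008,0],"rotation":[0,0,0],"jaw":1},{"dp":[0.88,0.008,0],"rotation":[0,0,0],"jaw":1},{"dp":[0.88,0.008,0],"rotation":[0,0,0],"jaw":1},{"dp":[0.88,0.008,0],"rotation":[0,0,0],"jaw":1},{"dp":[0.88,0.008,0],"rotation":[0,0,0],"jaw":1}]'
python3 - <<'E'
from h import *
n=camera("top"); N=cloud(n); cv2.imwrite("pics/t5.png",n["image"][:,:,::-1])
q=pts(N,.46,.56,-.37,-.27,.075,.1); print("slim",circ(q))
q=pts(N,.59,.69,-.06,.05,.12,.14); print("squat",circ(q))
E
```

```text
time: 45.3
ee_pos: [0.512, -0.3246, 0.2172]
eef_rot: [0.707, 0.707, 0.001, 0.003]
ft_force: [-1.0, 0.5, -0.5]
width: 0.0868
grip_force: 0.0
time: 47.42
ee_pos: [0.5179, 0.3338, 0.214]
eef_rot: [0.708, 0.706, -0.0, 0.0]
ft_force: [-0.1, 0.7, -0.2]
width: 0.0872
grip_force: 0.0
slim [ 509.3 -323.9   37.4  369.    90.2]
squat [634.1  -7.   54.2 740.  130.5]
```

View pics/t5.png

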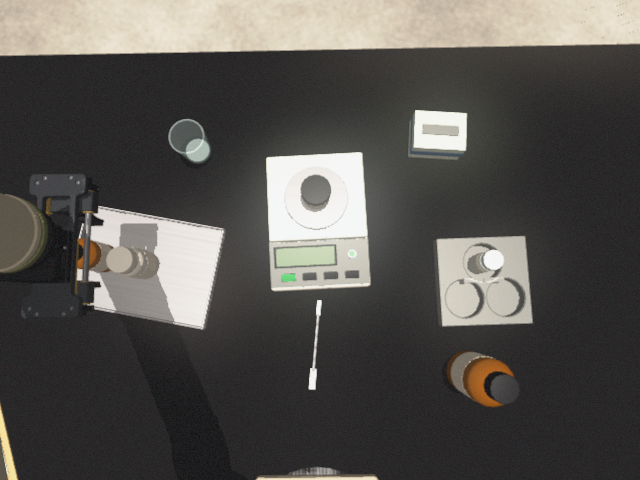

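The squat jar is on the pan (px 316,190), the slim jar is in the rear well (493,260), and both bottles are still in the tray. Next the white bottle goes back.

```bash
python3 -m pendant '[{"dp":[0.008,0,0.3],"rotation":[0,0,0],"jaw":1},{"dp":[0.008,0,0.55],"rotation":[0,0,0],"jaw":1},{"dp":[0.008,0,0.7],"rotation":[0,0,0],"jaw":1},{"dp":[0.008,0,0.7],"rotation":[0,0,0],"jaw":1}]'
python3 -m pendant '[{"dp":[0,0,0],"rotation":[0,0,0],"jaw":0},{"dp":[0,0,0],"rotation":[0,0,0],"jaw":0},{"dp":[0,0,0],"rotation":[0,0,0],"jaw":0},{"dp":[0,0,0],"rotation":[0,0,0],"jaw":0},{"dp":[0,0,0],"rotation":[0,0,0],"jaw":0},{"dp":[0,0,0],"rotation":[0,0,0],"jaw":0},{"dp":[0,0,0],"rotation":[0,0,0],"jaw":0}]' 25
python3 -m pendant '[{"dp":[0,0,-0.1],"rotation":[0,0,0],"jaw":0},{"dp":[0,0,-0.3],"rotation":[0,0,0],"jaw":0},{"dp":[0,0,-0.6],"rotation":[0,0,0],"jaw":0},{"dp":[0,0,-0.85],"rotation":[0,0,0],"jaw":0},{"dp":[0,0,-0.98],"rotation":[0,0,0],"jaw":0},{"dp":[0,0,-0.98],"rotation":[0,0,0],"jaw":0}]'
```

```text
time: 47.98
ee_pos: [0.5162, 0.3361, 0.1078]
eef_rot: [0.708, 0.707, -0.001, -0.0]
ft_force: [-0.4, -0.5, 0.9]
width: 0.087
grip_force: 0.0
time: 48.85
ee_pos: [0.5168, 0.3379, 0.109]
eef_rot: [0.707, 0.707, 0.0, 0.0]
ft_force: [0.2, -0.6, 1.5]
width: 0.0464
grip_force: 25.0
time: 49.6
ee_pos: [0.517, 0.338, 0.2567]
eef_rot: [0.707, 0.707, 0.001, -0.0]
ft_force: [-0.0, -0.4, -2.3]
width: 0.0465
grip_force: 25.0
```

```bash

python3 -m pendant '[{"dp":[-0.2,-0.02,0],"rotation":[0,0,0],"jaw":0},{"dp":[-0.45,-0.05,0],"rotation":[0,0,0],"jaw":0},{"dp":[-0.7,-0.07,0],"rotation":[0,0,0],"jaw":0},{"dp":[-0.932,-0.097,0],"rotation":[0,0,0],"jaw":0}]' >/dev/null
python3 -m pendant '[{"dp":[-0.23,-0.02,0],"rotation":[0,0,0],"jaw":0},{"dp":[-0.47,-0.05,0],"rotation":[0,0,0],"jaw":0},{"dp":[-0.7,-0.07,0],"rotation":[0,0,0],"jaw":0},{"dp":[-0.932,-0.097,0],"rotation":[0,0,0],"jaw":0}]' >/dev/null
python3 -m pendant '[{"dp":[-0.23,-0.02,0],"rotation":[0,0,0],"jaw":0},{"dp":[-0.47,-0.05,0],"rotation":[0,0,0],"jaw":0},{"dp":[-0.7,-0.07,0],"rotation":[0,0,0],"jaw":0},{"dp":[-0.932,-0.097,0],"rotation":[0,0,0],"jaw":0}]' >/dev/null
python3 -m pendant '[{"dp":[-0.23,-0.02,0],"rotation":[0,0,0],"jaw":0},{"dp":[-0.47,-0.05,0],"rotation":[0,0,0],"jaw":0},{"dp":[-0.7,-0.07,0],"rotation":[0,0,0],"jaw":0},{"dp":[-0.932,-0.097,0],"rotation":[0,0,0],"jaw":0}]' >/dev/null
python3 -m pendant '[{"dp":[-0.23,-0.02,0],"rotation":[0,0,0],"jaw":0},{"dp":[-0.47,-0.05,0],"rotation":[0,0,0],"jaw":0},{"dp":[-0.72,-0.07,0],"rotation":[0,0,0],"jaw":0},{"dp":[-0.932,-0.097,0],"rotation":[0,0,0],"jaw":0},{"dp":[-0.932,-0.097,0],"rotation":[0,0,0],"jaw":0},{"dp":[-0.932,-0.097,0],"rotation":[0,0,0],"jaw":0},{"dp":[-0.932,-0.097,0],"rotation":[0,0,0],"jaw":0}]'
```

```text
time: 52.48
ee_pos: [0.4446, -0.3598, 0.2553]
eef_rot: [0.706, 0.708, 0.0, -0.0]
ft_force: [-0.7, -0.2, -1.9]
width: 0.0465
grip_force: 25.0
```

```bash

python3 -m pendant '[{"dp":[-0.01,0,0.25],"rotation":[0,0,0],"jaw":0},{"dp":[-0.01,0,0.5],"rotation":[0,0,0],"jaw":0},{"dp":[-0.01,0,0.7],"rotation":[0,0,0],"jaw":0},{"dp":[-0.01,0,0.83],"rotation":[0,0,0],"jaw":0},{"dp":[-0.01,0,0.9],"rotation":[0,0,0],"jaw":0},{"dp":[-0.01,0,0.925],"rotation":[0,0,0],"jaw":0},{"dp":[-0.01,0,0.925],"rotation":[0,0,0],"jaw":0},{"dp":[-0.01,0,0.925],"rotation":[0,0,0],"jaw":0}]'
python3 -m pendant '[{"dp":[0,0,0.01],"rotation":[0,0,0],"jaw":0},{"dp":[0,0,0.018],"rotation":[0,0,0],"jaw":0},{"dp":[0,0,0.018],"rotation":[0,0,0],"jaw":0},{"dp":[0,0,0.018],"rotation":[0,0,0],"jaw":0}]'
```

```text
time: 53.48
ee_pos: [0.4444, -0.363, 0.1178]
eef_rot: [0.707, 0.707, 0.0, 0.001]
ft_force: [0.0, 0.1, -2.8]
width: 0.0463
grip_force: 25.0
time: 53.98
ee_pos: [0.4441, -0.3627, 0.1144]
eef_rot: [0.707, 0.707, 0.0, -0.0]
ft_force: [0.1, 0.5, -2.5]
width: 0.0462
grip_force: 25.0
```

```bash

python3 -m pendant '[{"dp":[0,0,0.006],"rotation":[0,0,0],"jaw":0},{"dp":[0,0,0.006],"rotation":[0,0,0],"jaw":0}]'
python3 -m pendant '[{"dp":[0,0,0.005],"rotation":[0,0,0],"jaw":0},{"dp":[0,0,0.005],"rotation":[0,0,0],"jaw":0}]'
```

```text
time: 54.22
ee_pos: [0.4442, -0.363, 0.1139]
eef_rot: [0.707, 0.707, 0.0, 0.0]
ft_force: [-0.3, 1.4, 5.5]
width: 0.0464
grip_force: 25.0
time: 54.48
ee_pos: [0.4444, -0.3632, 0.1139]
eef_rot: [0.707, 0.707, 0.0, 0.0]
ft_force: [-2.7, 3.2, 12.9]
width: 0.0465
grip_force: 25.0
```

```bash

python3 -m pendant '[{"dp":[0,0,0],"rotation":[0,0,0],"jaw":1},{"dp":[0,0,0],"rotation":[0,0,0],"jaw":1},{"dp":[0,0,0],"rotation":[0,0,0],"jaw":1},{"dp":[0,0,0],"rotation":[0,0,0],"jaw":1},{"dp":[0,0,-0.3],"rotation":[0,0,0],"jaw":1},{"dp":[0,0,-0.7],"rotation":[0,0,0],"jaw":1},{"dp":[0,0,-1],"rotation":[0,0,0],"jaw":1},{"dp":[0,0,-1],"rotation":[0,0,0],"jaw":1}]'
python3 -m pendant '[{"dp":[0.868,0.098,0],"rotation":[0,0,0],"jaw":1},{"dp":[0.868,0.098,0],"rotation":[0,0,0],"jaw":1},{"dp":[0.868,0.098,0],"rotation":[0,0,0],"jaw":1}]' >/dev/null
python3 -m pendant '[{"dp":[0.868,0.098,0],"rotation":[0,0,0],"jaw":1},{"dp":[0.868,0.098,0],"rotation":[0,0,0],"jaw":1},{"dp":[0.868,0.098,0],"rotation":[0,0,0],"jaw":1}]' >/dev/null
python3 -m pendant '[{"dp":[0.868,0.098,0],"rotation":[0,0,0],"jaw":1},{"dp":[0.868,0.098,0],"rotation":[0,0,0],"jaw":1},{"dp":[0.868,0.098,0],"rotation":[0,0,0],"jaw":1}]' >/dev/null
python3 -m pendant '[{"dp":[0.868,0.098,0],"rotation":[0,0,0],"jaw":1},{"dp":[0.868,0.098,0],"rotation":[0,0,0],"jaw":1},{"dp":[0.868,0.098,0],"rotation":[0,0,0],"jaw":1}]' >/dev/null
python3 -m pendant '[{"dp":[0.868,0.098,0],"rotation":[0,0,0],"jaw":1},{"dp":[0.868,0.098,0],"rotation":[0,0,0],"jaw":1},{"dp":[0.868,0.098,0],"rotation":[0,0,0],"jaw":1}]' >/dev/null
python3 -m pendant '[{"dp":[0.868,0.098,0],"rotation":[0,0,0],"jaw":1},{"dp":[0.868,0.098,0],"rotation":[0,0,0],"jaw":1},{"dp":[0.868,0.098,0],"rotation":[0,0,0],"jaw":1},{"dp":[0.868,0.098,0],"rotation":[0,0,0],"jaw":1},{"dp":[0.868,0.098,0],"rotation":[0,0,0],"jaw":1}]'
```

```text
time: 55.48
ee_pos: [0.445, -0.3639, 0.2658]
eef_rot: [0.707, 0.707, 0.001, 0.002]
ft_force: [0.2, -0.6, -1.0]
width: 0.0867
grip_force: 0.0
time: 57.98
ee_pos: [0.5334, 0.4158, 0.2634]
eef_rot: [0.708, 0.706, 0.0, 0.0]
ft_force: [-0.7, -0.3, 1.1]
width: 0.0867
grip_force: 0.0
```

```bash
python3 -m pendant '[{"dp":[0.003,-0.003,0.35],"rotation":[0,0,0],"jaw":1},{"dp":[0.003,-0.003,0.7],"rotation":[0,0,0],"jaw":1},{"dp":[0.003,-0.003,0.9],"rotation":[0,0,0],"jaw":1},{"dp":[0.003,-0.003,0.94],"rotation":[0,0,0],"jaw":1},{"dp":[0.003,-0.003,0.94],"rotation":[0,0,0],"jaw":1}]'
python3 -m pendant '[{"dp":[0,0,0],"rotation":[0,0,0],"jaw":0},{"dp":[0,0,0],"rotation":[0,0,0],"jaw":0},{"dp":[0,0,0],"rotation":[0,0,0],"jaw":0},{"dp":[0,0,0],"rotation":[0,0,0],"jaw":0},{"dp":[0,0,0],"rotation":[0,0,0],"jaw":0},{"dp":[0,0,0],"rotation":[0,0,0],"jaw":0},{"dp":[0,0,0],"rotation":[0,0,0],"jaw":0},{"dp":[0,0,0],"rotation":[0,0,0],"jaw":0}]' 25
python3 -m pendant '[{"dp":[0,0,-0.1],"rotation":[0,0,0],"jaw":0},{"dp":[0,0,-0.3],"rotation":[0,0,0],"jaw":0},{"dp":[0,0,-0.6],"rotation":[0,0,0],"jaw":0},{"dp":[0,0,-0.85],"rotation":[0,0,0],"jaw":0},{"dp":[0,0,-0.98],"rotation":[0,0,0],"jaw":0},{"dp":[0,0,-0.98],"rotation":[0,0,0],"jaw":0}]'
```

```text
time: 58.6
ee_pos: [0.5324, 0.4184, 0.1232]
eef_rot: [0.707, 0.707, 0.001, 0.0]
ft_force: [-0.6, 0.7, 0.3]
width: 0.0874
grip_force: 0.0
time: 59.6
ee_pos: [0.5317, 0.419, 0.1217]
eef_rot: [0.707, 0.707, 0.0, 0.0]
ft_force: [0.7, 0.4, 0.0]
width: 0.0319
grip_force: 25.0
time: 60.35
ee_pos: [0.5321, 0.4191, 0.2698]
eef_rot: [0.707, 0.707, 0.001, 0.0]
ft_force: [0.2, -0.3, -3.2]
width: 0.0323
grip_force: 25.0
```

```bash

python3 -m pendant '[{"dp":[-0.2,-0.03,0],"rotation":[0,0,0],"jaw":0},{"dp":[-0.45,-0.06,0],"rotation":[0,0,0],"jaw":0},{"dp":[-0.7,-0.09,0],"rotation":[0,0,0],"jaw":0},{"dp":[-0.939,-0.118,0],"rotation":[0,0,0],"jaw":0}]' >/dev/null
python3 -m pendant '[{"dp":[-0.23,-0.03,0],"rotation":[0,0,0],"jaw":0},{"dp":[-0.47,-0.06,0],"rotation":[0,0,0],"jaw":0},{"dp":[-0.7,-0.09,0],"rotation":[0,0,0],"jaw":0},{"dp":[-0.939,-0.118,0],"rotation":[0,0,0],"jaw":0}]' >/dev/null
python3 -m pendant '[{"dp":[-0.23,-0.03,0],"rotation":[0,0,0],"jaw":0},{"dp":[-0.47,-0.06,0],"rotation":[0,0,0],"jaw":0},{"dp":[-0.7,-0.09,0],"rotation":[0,0,0],"jaw":0},{"dp":[-0.939,-0.118,0],"rotation":[0,0,0],"jaw":0}]' >/dev/null
python3 -m pendant '[{"dp":[-0.23,-0.03,0],"rotation":[0,0,0],"jaw":0},{"dp":[-0.47,-0.06,0],"rotation":[0,0,0],"jaw":0},{"dp":[-0.7,-0.09,0],"rotation":[0,0,0],"jaw":0},{"dp":[-0.939,-0.118,0],"rotation":[0,0,0],"jaw":0}]' >/dev/null
python3 -m pendant '[{"dp":[-0.23,-0.03,0],"rotation":[0,0,0],"jaw":0},{"dp":[-0.47,-0.06,0],"rotation":[0,0,0],"jaw":0},{"dp":[-0.72,-0.09,0],"rotation":[0,0,0],"jaw":0},{"dp":[-0.939,-0.118,0],"rotation":[0,0,0],"jaw":0},{"dp":[-0.939,-0.118,0],"rotation":[0,0,0],"jaw":0},{"dp":[-0.939,-0.118,0],"rotation":[0,0,0],"jaw":0},{"dp":[-0.939,-0.118,0],"rotation":[0,0,0],"jaw":0}]'
python3 -m pendant '[{"dp":[0,0,0.2],"rotation":[0,0,0],"jaw":0},{"dp":[0,0,0.2],"rotation":[0,0,0],"jaw":0}]'
```

```text
time: 63.22
ee_pos: [0.4438, -0.2837, 0.2683]
eef_rot: [0.706, 0.708, 0.0, -0.0]
ft_force: [-0.6, -0.6, -2.3]
width: 0.0323
grip_force: 25.0
time: 63.48
ee_pos: [0.443, -0.2834, 0.2375]
eef_rot: [0.706, 0.708, -0.0, -0.001]
ft_force: [-0.1, -0.6, -2.1]
width: 0.0323
grip_force: 25.0
```

```bash

python3 -m pendant '[{"dp":[0,0,0.25],"rotation":[0,0,0],"jaw":0},{"dp":[0,0,0.45],"rotation":[0,0,0],"jaw":0},{"dp":[0,0,0.6],"rotation":[0,0,0],"jaw":0},{"dp":[0,0,0.69],"rotation":[0,0,0],"jaw":0},{"dp":[0,0,0.725],"rotation":[0,0,0],"jaw":0},{"dp":[0,0,0.725],"rotation":[0,0,0],"jaw":0},{"dp":[0,0,0.725],"rotation":[0,0,0],"jaw":0}]'
python3 -m pendant '[{"dp":[0,0,0.01],"rotation":[0,0,0],"jaw":0},{"dp":[0,0,0.016],"rotation":[0,0,0],"jaw":0},{"dp":[0,0,0.016],"rotation":[0,0,0],"jaw":0},{"dp":[0,0,0.016],"rotation":[0,0,0],"jaw":0}]'
```

```text
time: 64.35
ee_pos: [0.4437, -0.2855, 0.1307]
eef_rot: [0.707, 0.707, 0.0, 0.0]
ft_force: [-0.6, -0.5, -2.6]
width: 0.0324
grip_force: 25.0
time: 64.85
ee_pos: [0.4433, -0.2853, 0.1276]
eef_rot: [0.707, 0.707, 0.0, -0.0]
ft_force: [0.1, 1.1, -2.9]
width: 0.0324
grip_force: 25.0
```

```bash

python3 -m pendant '[{"dp":[0,0,0.006],"rotation":[0,0,0],"jaw":0},{"dp":[0,0,0.008],"rotation":[0,0,0],"jaw":0},{"dp":[0,0,0.008],"rotation":[0,0,0],"jaw":0}]'
python3 -m pendant '[{"dp":[0,0,0.004],"rotation":[0,0,0],"jaw":0},{"dp":[0,0,0.004],"rotation":[0,0,0],"jaw":0}]'
```

```text
time: 65.22
ee_pos: [0.4435, -0.2854, 0.1266]
eef_rot: [0.707, 0.707, 0.0, 0.0]
ft_force: [0.5, 1.1, 2.4]
width: 0.0329
grip_force: 25.0
time: 65.47
ee_pos: [0.4437, -0.2856, 0.1266]
eef_rot: [0.707, 0.707, 0.0, 0.0]
ft_force: [-1.7, 1.5, 10.6]
width: 0.0326
grip_force: 25.0
```

Now I release, lift and move clear towards the left.

```bash

python3 -m pendant '[{"dp":[0,0,0],"rotation":[0,0,0],"jaw":1},{"dp":[0,0,0],"rotation":[0,0,0],"jaw":1},{"dp":[0,0,0],"rotation":[0,0,0],"jaw":1},{"dp":[0,0,0],"rotation":[0,0,0],"jaw":1},{"dp":[0,0,-0.3],"rotation":[0,0,0],"jaw":1},{"dp":[0,0,-0.7],"rotation":[0,0,0],"jaw":1},{"dp":[0,0,-1],"rotation":[0,0,0],"jaw":1},{"dp":[0,0,-1],"rotation":[0,0,0],"jaw":1}]'
python3 -m pendant '[{"dp":[0.9,0.1,0],"rotation":[0,0,0],"jaw":1},{"dp":[0.9,0.1,0],"rotation":[0,0,0],"jaw":1},{"dp":[0.9,0.1,0],"rotation":[0,0,0],"jaw":1}]' >/dev/null
python3 -m pendant '[{"dp":[0.9,0.1,0],"rotation":[0,0,0],"jaw":1},{"dp":[0.9,0.1,0],"rotation":[0,0,0],"jaw":1},{"dp":[0.9,0.1,0],"rotation":[0,0,0],"jaw":1}]' >/dev/null
python3 -m pendant '[{"dp":[0.9,0.1,0],"rotation":[0,0,0],"jaw":1},{"dp":[0.9,0.1,0],"rotation":[0,0,0],"jaw":1},{"dp":[0.9,0.1,0],"rotation":[0,0,0],"jaw":1}]' >/dev/null
python3 -m pendant '[{"dp":[0.9,0.1,0],"rotation":[0,0,0],"jaw":1},{"dp":[0.9,0.1,0],"rotation":[0,0,0],"jaw":1},{"dp":[0.9,0.1,0],"rotation":[0,0,0],"jaw":1},{"dp":[0.9,0.1,0],"rotation":[0,0,0],"jaw":1},{"dp":[0.9,0.1,0],"rotation":[0,0,0],"jaw":1},{"dp":[0.9,0.1,0],"rotation":[0,0,0],"jaw":1}]'
python3 - <<'E'
from h import *
n=camera("top"); N=cloud(n); cv2.imwrite("pics/t9.png",n["image"][:,:,::-1])
for nm,b in(("amber",(.41,.48,-.325,-.25,.139,.155)),("white",(.41,.48,-.4,-.33,.12,.138)),("slim",(.46,.56,-.37,-.27,.075,.1)),("squat",(.59,.69,-.06,.05,.12,.14))):
    print(nm,circ(pts(N,*b)))
E
```

```text
time: 66.47
ee_pos: [0.4445, -0.2862, 0.2785]
eef_rot: [0.707, 0.707, 0.002, 0.002]
ft_force: [0.1, 0.3, -0.7]
width: 0.0868
grip_force: 0.0
time: 68.35
ee_pos: [0.5036, 0.253, 0.2761]
eef_rot: [0.708, 0.706, 0.0, -0.0]
ft_force: [-0.3, 0.6, 0.5]
width: 0.0871
grip_force: 0.0
amber [ 442.7 -287.    32.9  321.   146.4]
white [ 443.5 -365.3   47.6  667.   132.2]
slim [ 478.1 -319.4   99.2  427.    90.3]
squat [633.9  -7.4  54.5 749.  130.5]
```

View pics/t9.png

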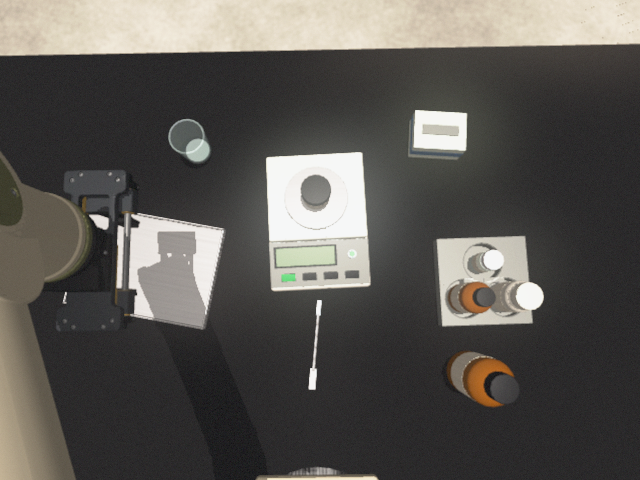

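Everything is in place: squat jar on the pan (px 316,190), slim jar in the rear well (493,260), amber bottle left (484,295), white bottle right (529,296), bystanders unmoved, arm clear.

```bash
python3 -c "
from bench import r
print(r.close_job())"
```

```text
the job is handed in; nothing more can be done
None
```

I handed the job in at about 68 s: the squat jar is on the middle of the pan, the slim jar is in the rear well, both bottles are upright in their original wells, and the beaker, wipes box and spatula were left alone.

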